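# Earth an isolator with the hook stick

## Task

Take the hook stick from its rest, put its hook through the pull ring at the top of the isolator's blade and draw the blade down, out of the line contact and fully home to its stop in the earth contact, feeling your way and without forcing it. Work the blade with the stick only and keep the hand off the isolator. Then unhook the stick, leaving the blade earthed, and lay it back in both forks of its rest the way it lay, without disturbing the other things on the bench.

Things in the scene. Friction and masses are not known exactly. Their poses are not given: they have to be found in the camera images.
- stick: Hook stick, 0.22-0.36 kg, lying at a slope, hook up. Along its x: square black grip 24 x 24 mm from -74 to 51 mm, guard disc 44 mm across at 56-63, round yellow shaft 16 mm thick to 146, steel ferrule 21 mm thick to 154, then the hook. Origin: on its axis, in the grip (pinch there from above, across y); x to the hook, y along the hook's pin, z square to both, upwards.
- hook (a point): Middle of the hook's pin, at (175, 19, 0) mm in the stick's frame, axes as the stick's. The hook is 8 mm round steel bent square to the side: its pin stands along the stick's +y, straight from y = 12 to 26 mm, its end (y = 40 mm) bent back 4 mm towards the hand.
- rest: The stick's rest, fixed: foot plate 210 x 80 mm, two grey posts with open-topped forks 16 mm thick that hold the stick sloping 40 degrees up, square to it: 56 mm behind (28 mm between the cheeks) and 108 mm ahead (22 mm) of the stick's origin; the cheeks flare out above. A heel plate 3 mm behind the grip's end stops it sliding down. Origin: on the table under the stick's; x to the hook end, z up.
- seat (a point): Where the stick's origin lies when the stick is in its rest, 105 mm above the rest's origin. Its axes slope with the stick: x 40 degrees up towards the hook's end, y level, along the hook's pin. The stick lies with its axes along these. It lifts straight up out of the forks and goes straight down into them.
- isolator: Isolator, fixed: foot plate 270 x 160 mm, upright channel 333 mm high at x = 0.11 m, two brown insulators from it towards -x: the lower carries the blade's hinge, the upper (305 mm high) the line contact. The earth contact is on a flat post at x = -74 mm, 212 mm high. A push or pull of the stick over 25 N damages it. Origin: on the table under the hinge; front is -x, y along the hinge pin.
- pivot (a point): Axis of the blade's hinge, 160 mm above the table; axes as the isolator's. The blade is a copper flat bar 175 mm long, 20 mm wide, 6 mm thick, that two pairs of sprung copper fingers (line contact above, earth contact in front) pinch from both sides.
- ring (a point): Centre of the steel pull ring on the blade's front edge near its tip: hole 24 mm, outside 40 mm, bar 8 mm thick, about 325 mm high at the start. It lies in the plane of the blade's swing, so its hole runs along y; the hook's pin goes in from the -y side. From the hinge: 165 mm along the blade and 30 mm to its front. Axes turn with the blade; at 0 rad as the isolator's.
- blade (a joint): Angle of the blade, rad: 0 upright in the line contact, grows as it swings down to the isolator's front; 0.96 solid stop, home in the earth contact. Pull at the ring: 7 to 15 N to break it out (free at 0.1), 1 to 2 N between, where it stays put; then, different each time, 6 to 16 N to spread the earth fingers at 0.80 to 0.87 and 5 to 11 N from there to the stop.
- lamp: oval white bulkhead lamp, 210 x 110 mm, 63 mm high, lying on its back; a bystander. Origin: centre of its underside
- driver_big: red screwdriver, 210 mm long, lying; a bystander. Origin: underside, at the front end of the handle
- driver_small: smaller red screwdriver, 170 mm long, lying; a bystander. Origin: underside, at the front end of the handle
- tape: roll of yellow tape, 60 mm across, 19 mm high, lying flat; a bystander. Origin: centre of its underside
- cover: grey square junction-box cover, 100 x 100 mm, 17 mm high, lying; a bystander. Origin: centre of its underside
- clip_saddle: white plastic conduit clip, 45 x 22 mm, 25 mm high; a bystander. Origin: centre of its underside
Things that resemble listed ones, but are neither listed nor needed, are in the scene too. Leave any green look-alike of the rest alone.

How it is judged:
By the outcome, as a careful person would: the job done as asked, in the order asked, and still so for the second after the job is handed in, with the robot touching nothing.
It also fails if it takes over 72 s, if anything falls off the work surface, if the arm or the gripper's body presses on something with over 40 N, if the wrist force passes 120 N, or if a joint passes its speed limit or range.

## Robot

A 7-joint arm with a two-finger parallel gripper is mounted at the origin on the work surface. World frame = base frame: x ahead of the robot, y to its left, z up, the work surface at z = 0. Lengths are in m, angles in degrees, forces in N, time in s.
With the tool pointing down it reaches from about 0.35 to 0.9 m from the base axis. Payload 7.2 kg.
Tool frame: the origin (TCP) lies where the fingers leave the gripper's body, on its centre line; the fingertips stand 80 mm ahead of it and the grasp point (between the pads) lies 61 mm ahead of it; z points along the fingers, y is the line along which they close (so a half turn about z gives the same grasp; the last joint's range is limited). The gripper opens to 88 mm and grips with 3 to 60 N. Pads are 20 mm wide; open, the fingers measure 115 mm over their backs; the gripper's body (75 mm by 178 mm) begins 61 mm behind the grasp point.
Start: joints at [-72.777, 23.554, -0.728, 91.456, 0.321, 64.991, -4.71], TCP at [0.225, 0.583, 0.303] pointing down, gripper open.
Joint ranges: [-169.25, 169.25], [-16.82, 113.86], [-84.01, 82.57], [7.8, 145.47], [-59.2, 239.2], [7.22, 106.19], [-163.78, 163.78]. Speed limits (degrees/s): [136.94, 136.94, 172.46, 172.46, 180, 180, 180].

## Interface

Orientations are given as a 3x3 rotation matrix whose columns are the frame's x, y, z axes.
In Python, from workcell import observe, snapshot, job_done, silhouettes gives the robot as it stands.
- The arm moves only by the tool arm_command, never from a script. Its arguments are lists of equal length, an entry for each row: "offset": the shift along the tool's x, y, z in units of 25 mm (1.0 is 25 mm), a list of three; "rot": the turn, a rotation vector about the tool's x, y, z in units of 6 degrees (1.0 is 6 degrees), a list of three; "gripper": the opening, from 0 (shut) to 1 (fully open). In form: {"offset": [[tx, ty, tz], ...], "rot": [[rx, ry, rz], ...], "gripper": [gripper, ...]}. A call has 1 to 20 rows; each row shifts and turns the commanded pose from where the row before left it, along the tool's axes as they then stand; what a row does not reach is not made up. A row lasts 1/10 s, in which the tool goes at most 50 mm and 8.59 degrees, less where a joint would pass 70% of its speed; a pose out of reach is approached as far as the arm can. A call is refused whole if a number of a shift passes 1 or a number of a turn 1, either way. A call with a gripper value outside its range is refused whole. The fingers move at their own pace and stop on an object; "force" is the grip in N (left out, the last holds). Time passes only in rows, so rows that do not move let the fingers close. It gives the time, the measured TCP pose, the force, the opening and the grip force at its end, in the units of the state.
- observe(): the state, without advancing time (a new reading comes with each control period).
- snapshot(name): name is "scene" or "top" or "wrist"; returns a dict with "img" (480x640x3 uint8, red, green, blue), "depth" (480x640 float32, m along the optical axis (not along the pixel's ray), 0 where there is no reading), "K" (3x3 intrinsics, pixels), "R" (3x3) and "t" (3): a world point X has camera coordinates R X + t; the wrist camera has in their place "T_tool_cam" (4x4, takes a point from camera to tool coordinates, whose origin is the TCP and whose axes are the flange's). Camera axes: x right, y down, z forward; pixel columns grow to the right and rows downward; lengths in m; the calibration is good to about 2 mm. A picture is of the moment at which its call begins: read the wrist's pose just before it.
- job_done(): hands the job in; it is judged then, once.
Trained networks look in the newest picture that a camera, given by its name, has taken for a name from the list of things; names that differ only in an ending like _2 or _b are one class to them, and where a whole thing is asked for, a point or a joint stands for the part that bears it (a point fixed in the world has none). Each returns a list of dicts, best first, with "score" (0 to 1); they miss things now and then, are a little off and sometimes report something else, mostly with a low value. They report only what shows in the picture. A call takes as long as a camera call. They do not tell look-alikes from the thing itself.
- silhouettes(camera, target): "mask" (480x640 bool, what is visible of it) and "at" ([column, row] in pixels, amid what is visible of it).
The state is a dict: "time": time; "joint_positions": joint angles; "joint_velocities": joint speeds; "joint_efforts": joint torques, N m; "ee_pos": TCP position; "tool_rot": TCP orientation; "wrist_force": force on the tool from outside, world axes, zero at the start; "wrist_torque": the same for the moment, N m; "width": finger opening in m; "grasp_force": force on a finger pad.
Only numpy, scipy, OpenCV 4.12 (cv2) and the standard library are available. Lean on these libraries where they do the work, as an engineer would, in place of code of your own. Each camera call takes 0.05 s, during which the arm holds its last target. There are 200 camera calls.

## Working session

There is one attempt and no reset: what is moved stays moved. The work goes in short steps, Python scripts to look and compute and a tool call to move; the robot and the scene stay as the last step left them, time stands still between calls to the robot, and variables do not carry over. Pictures are saved under pics/ and viewed, at most 10 in all, crops included, and the job is handed in when it is done.

Besides the shell and the picture viewer there is one more tool, called after "Call:" as name(argument=value, ...) on one line, values as JSON. arm_command: Moves the arm, as the interface text tells. Its arguments: {"type":"object","properties":{"offset":{"type":"array"},"rot":{"type":"array"},"gripper":{"type":"array"},"force":{"type":"number"}},"required":["offset","rot","gripper"]}

```bash
mkdir -p pics; ls; python3 - <<'E'
from workcell import *
import cv2,numpy as np
s=observe();print({k:np.round(v,3).tolist() for k,v in s.items()})
for n in ["scene","top"]:
    p=snapshot(n);cv2.imwrite(f"pics/{n}1.png",p["img"][:,:,::-1]);np.savez(f"{n}1.npz",**p)
    print(n,p["K"].round(1).tolist(),p["R"].round(3).tolist(),p["t"].round(3).tolist())
    for t in ["stick","rest","isolator","hook","ring","blade"]:
        print(n,t,[(round(d["score"],2),np.round(d["at"]).tolist(),int(d["mask"].sum())) for d in silhouettes(n,t)])
E
```

```text
pics
{'time': 0.0, 'joint_positions': [-72.777, 23.602, -0.73, 91.502, 0.321, 64.992, -4.711], 'joint_velocities': [0.011, 0.044, 0.061, 0.04, 0.029, -0.068, 0.08], 'joint_efforts': [-0.0, -58.797, 0.641, -29.108, -0.054, 0.018, 0.0], 'ee_pos': [0.225, 0.583, 0.302], 'tool_rot': [[-0.933, 0.36, -0.0], [0.36, 0.933, -0.002], [-0.0, -0.002, -1.0]], 'wrist_force': [1.596, 0.336, 0.244], 'wrist_torque': [-0.017, -0.055, 0.002], 'grasp_force': 0.0, 'width': 0.088}
scene [[618.3, 0.0, 310.2], [0.0, 618.3, 240.4], [0.0, 0.0, 1.0]] [[-0.714, 0.7, 0.006], [0.529, 0.545, -0.651], [-0.459, -0.462, -0.759]] [0.374, -0.147, 1.991]
scene stick [(0.98, [429.0, 339.0], 615)]
scene rest [(0.98, [414.0, 277.0], 2213), (0.73, [422.0, 364.0], 2241)]
scene isolator [(0.94, [253.0, 320.0], 8935)]
scene hook [(0.73, [426.0, 343.0], 625), (0.48, [241.0, 215.0], 2017)]
scene ring [(0.71, [265.0, 272.0], 303), (0.19, [419.0, 366.0], 2145)]
scene blade [(0.78, [266.0, 272.0], 350)]
top [[486.6, 0.0, 318.4], [0.0, 486.6, 243.7], [0.0, 0.0, 1.0]] [[0.039, -0.999, -0.007], [-0.974, -0.037, -0.223], [0.222, 0.015, -0.975]] [0.005, 0.554, 1.042]
top stick [(0.67, [151.0, 252.0], 1356), (0.39, [170.0, 267.0], 2658)]
top rest [(0.89, [170.0, 266.0], 2737), (0.75, [241.0, 359.0], 3530), (0.38, [332.0, 274.0], 503)]
top isolator [(0.85, [319.0, 165.0], 8612)]
top hook [(0.72, [151.0, 251.0], 1206), (0.43, [320.0, 135.0], 213)]
top ring [(0.75, [318.0, 139.0], 188)]
top blade [(0.66, [321.0, 138.0], 174), (0.48, [170.0, 267.0], 2774)]
```

View pics/scene1.png

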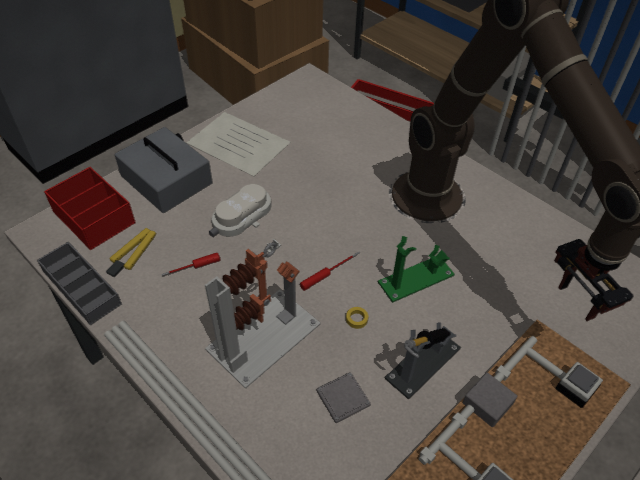

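View pics/top1.png

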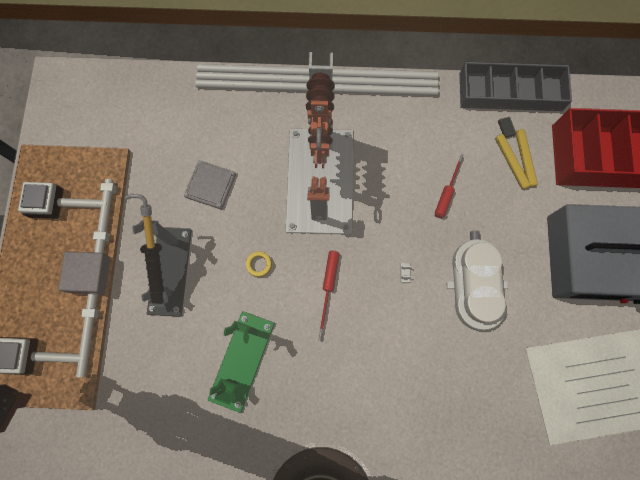

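The stick, with its yellow shaft and black grip, lies in the grey rest: top (152,250), scene (430,340). The green rest at top (241,359), scene (415,275) is the look-alike, so I leave it. The isolator is at top (320,165). The hook bends to the left in the top picture (+y) at (132,197). I'll measure these next.

```bash
cat > h.py <<'E'
import numpy as np,cv2
from workcell import *
def cloud(p,mask=None,T=None):
    """world points of masked pixels; T = world<-cam for wrist"""
    m=(p["depth"]>0) if mask is None else (mask&(p["depth"]>0))
    v,u=np.nonzero(m);d=p["depth"][v,u];K=p["K"]
    c=np.c_[(u-K[0,2])/K[0,0]*d,(v-K[1,2])/K[1,1]*d,d]
    W=(c-p["t"])@p["R"] if T is None else c@T[:3,:3].T+T[:3,3]
    return W,p["img"][v,u].astype(int),np.c_[u,v]
def wrist():
    s=observe();p=snapshot("wrist");A=np.eye(4);A[:3,:3]=s["tool_rot"];A[:3,3]=s["ee_pos"]
    T=A@p["T_tool_cam"];p["R"]=T[:3,:3].T;p["t"]=-T[:3,:3].T@T[:3,3];return p
def rect(P):
    (c,s,a)=cv2.minAreaRect((P[:,:2]*1000).astype(np.float32));return np.round(c,1),np.round(s,1),round(a,2)
E
cat > m1.py <<'E'
from h import *
for n in ["top","scene"]:
    p=dict(np.load(f"{n}1.npz"));W,C,U=cloud(p)
    r,g,b=C.T
    def rep(name,m):
        Q=W[m];print(n,name,m.sum(),"med",np.round(np.median(Q,0),4),"min",np.percentile(Q,2,axis=0).round(3),"max",np.percentile(Q,98,axis=0).round(3))
        return Q
    inb=lambda x0,x1,y0,y1,z0,z1:(W[:,0]>x0)&(W[:,0]<x1)&(W[:,1]>y0)&(W[:,1]<y1)&(W[:,2]>z0)&(W[:,2]<z1)
    rep("table",inb(.3,.9,-.3,.3,-.02,.004))
    y=rep("yellow",inb(.3,.9,.2,.5,.08,.3)&(r>1.6*b)&(r>80))
    c=y.mean(0);print(" dir",np.linalg.svd(y-c)[2][0].round(3),c.round(4))
    k=rep("black",inb(.3,.8,.2,.5,.07,.25)&(r<45)&(b<45))
    c=k.mean(0);print(" dir",np.linalg.svd(k-c)[2][0].round(3),c.round(4))
    rep("hook",inb(.5,.9,.25,.5,.19,.35))
    q=rep("restfoot",inb(.3,.8,.2,.42,.004,.03)&(r<120)&(abs(r-g)<25));print(rect(q))
    q=rep("isofoot",inb(.4,1.1,-.15,.15,.005,.03)&(r>90)&(abs(r-b)<40));print(rect(q))
    rep("isoring",inb(.4,1.1,-.15,.15,.29,.36)&(r<2*b));rep("isocop",inb(.4,1.1,-.15,.15,.1,.36)&(r>1.5*b))
E
python3 m1.py
```

```text
top table 43973 med [ 0.5522 -0.0504  0.0009] min [ 0.31  -0.288 -0.003] max [0.888 0.288 0.004]
top yellow 255 med [0.5408 0.3734 0.1744] min [0.512 0.367 0.15 ] max [0.566 0.383 0.197]
 dir [-0.77   0.017 -0.638] [0.5396 0.374  0.1739]
top black 17 med [0.4794 0.3654 0.1281] min [0.439 0.363 0.082] max [0.514 0.377 0.156]
 dir [-0.729 -0.054 -0.683] [0.4808 0.3665 0.1242]
top hook 304 med [0.5776 0.3759 0.2066] min [0.54  0.353 0.19 ] max [0.604 0.409 0.223]
top restfoot 2530 med [0.5043 0.3572 0.0115] min [0.386 0.249 0.004] max [0.729 0.41  0.019]
(array([543.5, 307.4]), array([218.8, 432.7]), 88.94)
top isofoot 7995 med [0.7597 0.0035 0.0098] min [ 0.469 -0.137  0.005] max [1.022 0.137 0.023]
(array([ 7.204e+02, -3.000e-01]), array([640.8, 300. ]), 0.06)
top isoring 1626 med [0.7791 0.0294 0.3236] min [0.674 0.007 0.298] max [0.849 0.054 0.355]
top isocop 1419 med [0.7339 0.03   0.3115] min [0.615 0.012 0.163] max [0.818 0.049 0.357]
scene table 26007 med [ 0.5945  0.0744 -0.0008] min [ 0.314 -0.286 -0.008] max [0.893 0.291 0.004]
scene yellow 66 med [0.5405 0.3796 0.1748] min [0.512 0.372 0.15 ] max [0.563 0.385 0.196]
 dir [0.761 0.029 0.649] [0.539  0.3794 0.1731]
scene black 499 med [0.5076 0.3817 0.1197] min [0.413 0.359 0.072] max [0.567 0.396 0.163]
 dir [ 0.971 -0.032  0.237] [0.504  0.3803 0.1195]
scene hook 163 med [0.585  0.3836 0.2083] min [0.542 0.356 0.191] max [0.606 0.413 0.223]
scene restfoot 3335 med [0.5941 0.3467 0.0122] min [0.393 0.252 0.004] max [0.758 0.416 0.022]
(array([548. , 310.2]), array([494.2, 219. ]), 0.03)
scene isofoot 6037 med [0.8506 0.0426 0.0113] min [ 0.476 -0.138  0.005] max [1.029 0.141 0.024]
(array([7.244e+02, 4.000e-01]), array([299.9, 647.1]), 89.91)
scene isoring 677 med [0.8305 0.0331 0.3186] min [0.673 0.011 0.292] max [0.858 0.057 0.343]
scene isocop 2002 med [0.7488 0.0395 0.2212] min [0.622 0.014 0.145] max [0.813 0.056 0.35 ]
```

Call:
arm_command(offset=[[-0.9,-0.65,-0.25],[-0.9,-0.65,-0.25],[-0.9,-0.65,-0.25],[-0.9,-0.65,-0.25],[-0.9,-0.65,-0.25],[-0.9,-0.65,-0.25],[-0.9,-0.65,-0.25],[-0.9,-0.65,-0.25],[-0.9,-0.65,-0.25],[0,0,0],[0,0,0],[0,0,0],[0,0,0],[0,0,0]], rot=[[0,0,0],[0,0,0],[0,0,0],[0,0,0],[0,0,0],[0,0,0],[0,0,0],[0,0,0],[0,0,0],[0,0,-0.9],[0,0,-0.9],[0,0,-0.9],[0,0,-0.82],[0,0,0]], gripper=[1,1,1,1,1,1,1,1,1,1,1,1,1,1])

```text
time: 2.1
ee_pos: [0.3615, 0.3735, 0.359]
tool_rot: [[-1.0, -0.001, 0.0], [-0.001, 1.0, 0.0], [-0.0, 0.0, -1.0]]
wrist_force: [-0.1, 0.2, -0.5]
width: 0.0881
grasp_force: 0.0
```

```bash
cat > w.py <<'E'
from h import *
import sys
tag=sys.argv[1];s=observe();print(s["time"],s["ee_pos"].round(4) if hasattr(s["ee_pos"],"round") else s["ee_pos"],np.round(s["joint_positions"],1))
p=wrist();np.savez(f"w{tag}.npz",**p);cv2.imwrite(f"pics/w{tag}.png",p["img"][:,:,::-1])
print(p["T_tool_cam"].round(3).tolist(),p["K"].round(1).tolist())
E
python3 w.py a
```

```text
2.1 [0.3615 0.3735 0.359 ] [-53.5  10.5   2.6 101.7  -0.5  67.8  39.3]
[[0.001, -0.966, -0.26, 0.071], [1.0, 0.001, 0.001, -0.002], [-0.001, -0.26, 0.966, -0.082], [0.0, 0.0, 0.0, 1.0]] [[413.9, 0.0, 315.4], [0.0, 413.9, 241.9], [0.0, 0.0, 1.0]]
```

View pics/wa.png

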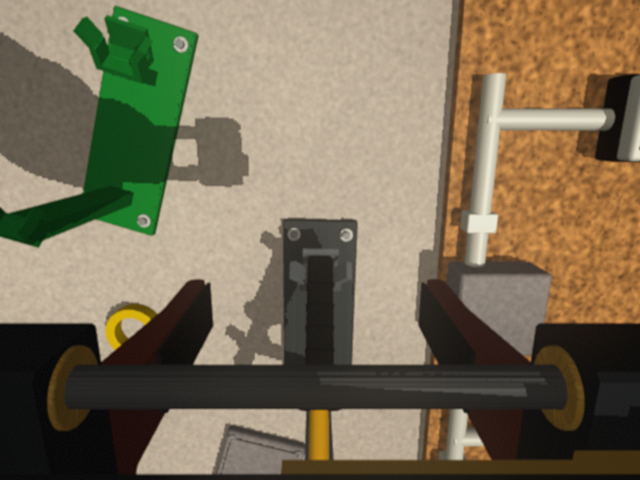

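The wrist view shows the grey rest with the black grip at about (320,300) and the yellow shaft at (318,435), partly behind the gripper. I'll back off and tilt to see the whole stick.

Call:
arm_command(offset=[[0.88,0,0],[0.88,0,0],[0.88,0,0],[0.88,0,0],[0.88,0,0],[0,0,0],[0,0,0],[0,0,0],[0,0,0],[0,0,0]], rot=[[0,0,0],[0,0,0],[0,0,0],[0,0,0],[0,0,0],[0,-0.9,0],[0,-0.9,0],[0,-0.9,0],[0,-0.63,0],[0,0,0]], gripper=[1,1,1,1,1,1,1,1,1,1])

```text
time: 3.15
ee_pos: [0.2502, 0.3738, 0.3588]
tool_rot: [[-0.939, -0.001, 0.343], [-0.0, 1.0, 0.001], [-0.343, 0.001, -0.939]]
wrist_force: [0.2, 0.3, -0.1]
width: 0.0877
grasp_force: 0.0
```

```bash
python3 w.py b; cat > m2.py <<'E'
from h import *
import sys
p=dict(np.load(sys.argv[1]));W,C,U=cloud(p);r,g,b=C.T;n=sys.argv[1]
inb=lambda x0,x1,y0,y1,z0,z1:(W[:,0]>x0)&(W[:,0]<x1)&(W[:,1]>y0)&(W[:,1]<y1)&(W[:,2]>z0)&(W[:,2]<z1)
def rep(name,m):
    Q=W[m];print(name,m.sum(),"med",np.round(np.median(Q,0),4),"min",np.percentile(Q,2,axis=0).round(4),"max",np.percentile(Q,98,axis=0).round(4));return Q
rep("table",inb(.3,.7,.25,.35,-.02,.006)&(r>90))
Y=rep("yellow",inb(.48,.62,.33,.42,.1,.24)&(r>1.6*b)&(r>60))
c=Y.mean(0);d=np.linalg.svd(Y-c)[2][0];d*=np.sign(d[0]);print(" dir",d.round(4),"slope",np.degrees(np.arcsin(d[2])).round(2),"yaw",np.degrees(np.arctan2(d[1],d[0])).round(2),c.round(4))
for x in np.arange(.37,.61,.015):
    m=inb(x,x+.006,.34,.42,.045,.3);Q=W[m]
    if len(Q)>3:
        top=Q[:,2].max();q=Q[Q[:,2]>top-.012];print("x%.3f top %.4f y %.4f..%.4f n%d"%(x+.003,np.percentile(Q[:,2],95),q[:,1].min(),q[:,1].max(),len(q)))
f=rep("foot",inb(.36,.62,.29,.45,.005,.02)&(r<110)&(abs(r-b)<25));print(rect(f))
E
python3 m2.py wb.npz
```

```text
3.15 [0.2502 0.3738 0.3588] [-66.7  -0.3  -7.6 116.   22.2  60.5   5.3]
[[0.0, -0.966, -0.26, 0.071], [1.0, 0.0, 0.001, -0.002], [-0.001, -0.26, 0.966, -0.082], [0.0, 0.0, 0.0, 1.0]] [[413.9, 0.0, 315.4], [0.0, 413.9, 241.9], [0.0, 0.0, 1.0]]
table 17415 med [ 4.198e-01  2.960e-01 -4.000e-04] min [ 0.3037  0.2518 -0.002 ] max [0.648  0.346  0.0011]
yellow 786 med [0.5499 0.3737 0.1818] min [0.5318 0.3666 0.1655] max [0.5671 0.3819 0.1971]
 dir [ 0.7547 -0.0043  0.656 ] slope 41.0 yaw -0.33 [0.5498 0.3741 0.1818]
x0.403 top 0.0707 y 0.3525..0.3997 n19
x0.418 top 0.0872 y 0.3484..0.4040 n265
x0.433 top 0.0946 y 0.3645..0.3871 n182
x0.448 top 0.1071 y 0.3635..0.3871 n185
x0.463 top 0.1201 y 0.3635..0.3870 n199
x0.478 top 0.1320 y 0.3635..0.3870 n187
x0.493 top 0.1422 y 0.3636..0.3858 n97
x0.538 top 0.1903 y 0.3492..0.4002 n181
x0.553 top 0.1893 y 0.3627..0.3867 n132
x0.568 top 0.1994 y 0.3637..0.3838 n84
foot 5394 med [0.4346 0.3705 0.0096] min [0.3823 0.3366 0.0076] max [0.5805 0.4136 0.0147]
(array([486., 375.]), array([ 79.2, 210.5]), 89.34)
```

View pics/wb.png

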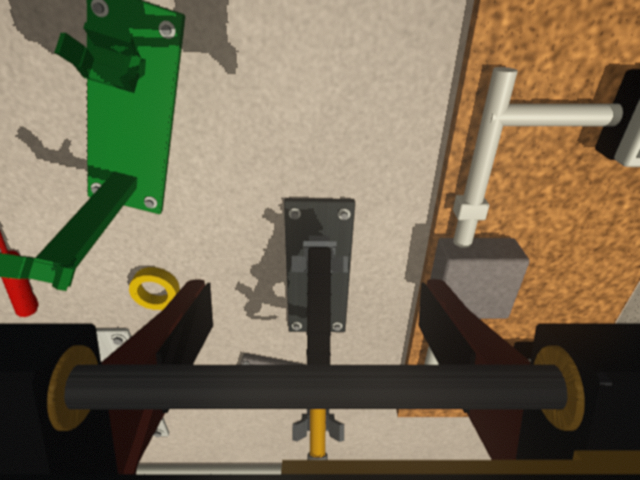

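Call:
arm_command(offset=[[0,0,0],[-0.86,0,0],[-0.86,0,0],[-0.86,0,0],[-0.86,0.06,0],[0,0,0.93],[0,0,0.93],[0,0,0.93],[0,0,0.93],[0,0,0.93],[0,0,0.93],[0,0,0],[0,0,0]], rot=[[0,-0.83,0],[0,0,0],[0,0,0],[0,0,0],[0,0,0],[0,0,0],[0,0,0],[0,0,0],[0,0,0],[0,0,0],[0,0,0],[0,0,0],[0,0,0]], gripper=[1,1,1,1,1,1,1,1,1,1,1,1,1])

```text
time: 4.5
ee_pos: [0.3888, 0.3747, 0.2689]
tool_rot: [[-0.907, 0.002, 0.421], [0.002, 1.0, -0.001], [-0.421, -0.0, -0.907]]
wrist_force: [-0.4, -0.4, 0.4]
width: 0.0881
grasp_force: 0.0
```

```bash
python3 m2.py wa.npz; python3 - <<'E'
from h import *
p=dict(np.load("top1.npz"));W,C,U=cloud(p)
m=(W[:,0]>.33)&(W[:,0]<.56)&(W[:,1]>.41)&(W[:,1]<.5)
print("neighbours zmax",W[m][:,2].max())
E
python3 w.py c; python3 m2.py wc.npz
```

```text
table 19905 med [ 4.210e-01  2.961e-01 -3.000e-04] min [ 0.3048  0.252  -0.002 ] max [0.6529 0.346  0.0014]
yellow 1065 med [0.5256 0.3744 0.1602] min [0.5098 0.3655 0.1213] max [0.551  0.3837 0.1726]
 dir [ 0.4172  0.0488 -0.9075] slope -65.16 yaw 6.67 [0.5262 0.3743 0.159 ]
x0.373 top 0.2982 y 0.4150..0.4155 n11
x0.403 top 0.0697 y 0.3519..0.4005 n47
x0.418 top 0.0877 y 0.3475..0.4041 n302
x0.433 top 0.0944 y 0.3638..0.3867 n213
x0.448 top 0.1074 y 0.3640..0.3864 n226
x0.463 top 0.1200 y 0.3633..0.3871 n254
x0.478 top 0.1312 y 0.3635..0.3867 n210
x0.508 top 0.1552 y 0.3590..0.3901 n64
x0.523 top 0.1642 y 0.3664..0.3819 n202
x0.538 top 0.1734 y 0.3665..0.3817 n109
x0.553 top 0.1562 y 0.3629..0.3863 n75
foot 5988 med [0.4631 0.3668 0.0097] min [0.3831 0.3366 0.0078] max [0.5498 0.4137 0.0116]
(array([468.1, 375. ]), array([ 79.2, 173.1]), 89.36)
neighbours zmax 0.016745908805180405
4.5 [0.3888 0.3747 0.2689] [-59.9  11.7  -0.2 117.2  32.6  42.9   7.1]
[[0.0, -0.966, -0.26, 0.071], [1.0, 0.0, 0.001, -0.002], [-0.001, -0.26, 0.966, -0.082], [0.0, 0.0, 0.0, 1.0]] [[413.9, 0.0, 315.4], [
[... 313 characters left out ...]
x0.373 top 0.2788 y 0.4167..0.4189 n777
x0.388 top 0.2717 y 0.4170..0.4187 n526
x0.403 top 0.2625 y 0.4172..0.4187 n259
x0.418 top 0.2215 y 0.4159..0.4169 n124
x0.433 top 0.0944 y 0.4161..0.4166 n2
x0.448 top 0.1072 y 0.3638..0.3869 n450
x0.463 top 0.1197 y 0.3631..0.3869 n457
x0.478 top 0.1322 y 0.3630..0.3868 n454
x0.493 top 0.1444 y 0.3672..0.3781 n3
x0.508 top 0.1506 y 0.3530..0.3956 n149
x0.523 top 0.1590 y 0.3667..0.3818 n73
x0.538 top 0.1917 y 0.3489..0.3993 n384
x0.553 top 0.1884 y 0.3617..0.3867 n302
x0.568 top 0.1987 y 0.3640..0.3837 n207
foot 11402 med [0.4251 0.3699 0.0096] min [0.3826 0.3365 0.0078] max [0.5733 0.4134 0.0114]
(array([486.3, 374.6]), array([ 79.3, 209.8]), 89.21)
```

Call:
arm_command(offset=[[0.06,0,0.8],[0,0,0.8],[0,0,0.8],[0,0,0.8],[0,0,0.6],[0,0,0.5],[0,0,0.48],[0,0,0],[0,0,0],[0,0,0]], rot=[[0,0,0.08],[0,0,0],[0,0,0],[0,0,0],[0,0,0],[0,0,0],[0,0,0],[0,0,0],[0,0,0],[0,0,0]], gripper=[1,1,1,1,1,1,1,0.6,0.45,0.35], force=60)

```text
time: 5.55
ee_pos: [0.4373, 0.3754, 0.1604]
tool_rot: [[-0.906, 0.007, 0.422], [0.009, 1.0, 0.001], [-0.422, 0.004, -0.906]]
wrist_force: [-0.6, 0.4, 0.0]
width: 0.0673
grasp_force: 0.0
```

Call:
arm_command(offset=[[0,0,0],[0,0,0],[0,0,0],[0,0,0],[0,0,0],[0,0,0]], rot=[[0,0,0],[0,0,0],[0,0,0],[0,0,0],[0,0,0],[0,0,0]], gripper=[0.28,0.2,0.1,0,0,0], force=60)

```text
time: 6.15
ee_pos: [0.4373, 0.3757, 0.1599]
tool_rot: [[-0.907, 0.007, 0.422], [0.008, 1.0, 0.001], [-0.422, 0.005, -0.907]]
wrist_force: [0.2, 1.0, -0.8]
width: 0.0236
grasp_force: 60.0
```

Call:
arm_command(offset=[[-0.1,0,-0.22],[-0.25,0,-0.54],[-0.35,0,-0.75],[-0.35,0,-0.75],[-0.35,0,-0.75],[-0.35,0,-0.75],[-0.35,0,-0.75],[0,0,0],[0,0,0]], rot=[[0,0,0],[0,0,0],[0,0,0],[0,0,0],[0,0,0],[0,0,0],[0,0,0],[0,0,0],[0,0,0]], gripper=[0,0,0,0,0,0,0,0,0], force=60)

```text
time: 7.05
ee_pos: [0.4371, 0.374, 0.2836]
tool_rot: [[-0.907, 0.009, 0.421], [0.009, 1.0, -0.001], [-0.421, 0.003, -0.907]]
wrist_force: [-0.5, 0.2, -3.9]
width: 0.0238
grasp_force: 60.0
```

```bash
cat > m3.py <<'E'
from h import *
S={}
for n in ["top","scene"]:
    p=snapshot(n);np.savez(f"{n}2.npz",**p)
    r0=silhouettes(n,"ring")[:1]
    W,C,U=cloud(p);r,g,b=C.T
    inb=lambda x0,x1,y0,y1,z0,z1:(W[:,0]>x0)&(W[:,0]<x1)&(W[:,1]>y0)&(W[:,1]<y1)&(W[:,2]>z0)&(W[:,2]<z1)
    def rep(name,m):
        Q=W[m]
        if len(Q): print(n,name,m.sum(),"med",np.round(np.median(Q,0),4),"min",np.percentile(Q,2,axis=0).round(4),"max",np.percentile(Q,98,axis=0).round(4))
        return Q
    f=rep("foot",inb(.55,.95,-.07,.14,.006,.02)&(r>100)&(abs(r-b)<30));print(rect(f))
    for z in np.arange(.15,.36,.015): rep("z%.3f cop"%z,inb(.5,.95,-.1,.15,z,z+.015)&(r>1.45*b))
    for z in np.arange(.28,.36,.015): rep("z%.3f grey"%z,inb(.5,.95,-.1,.15,z,z+.015)&(r<1.3*b))
    if r0:
        m=r0[0]["mask"];w,_,_=cloud(p,m);print(n,"ring mask",r0[0]["at"],m.sum(),np.median(w,0).round(4),np.percentile(w,5,axis=0).round(4),np.percentile(w,95,axis=0).round(4))
t=cv2.imread
a=dict(np.load("top2.npz"))["img"][50:240,270:370,::-1];b=dict(np.load("scene2.npz"))["img"][220:390,190:330,::-1]
A=cv2.resize(a,None,fx=3,fy=3);B=cv2.resize(b,None,fx=3.3,fy=3.3);h=600;I=np.zeros((600,800,3),np.uint8)
I[:A.shape[0],:A.shape[1]]=A;I[:min(600,B.shape[0]),310:310+B.shape[1]]=B[:600,:490];cv2.imwrite("pics/iso2.png",I)
E
python3 m3.py
```

```text
top foot 4875 med [0.7184 0.0274 0.0092] min [ 0.5953 -0.0475  0.0062] max [0.8552 0.1079 0.0141]
(array([748.7,  34.9]), array([394.4, 208.4]), 0.23)
top z0.150 cop 31 med [0.7326 0.0364 0.1567] min [0.7017 0.0139 0.1502] max [0.7441 0.05   0.1634]
top z0.165 cop 129 med [0.7283 0.028  0.174 ] min [0.702  0.0138 0.1663] max [0.7791 0.0501 0.1792]
top z0.180 cop 144 med [0.7359 0.0273 0.1847] min [0.6334 0.0123 0.1803] max [0.7621 0.0481 0.1945]
top z0.195 cop 188 med [0.6212 0.0284 0.202 ] min [0.6131 0.0085 0.1959] max [0.7081 0.0488 0.2081]
top z0.210 cop 143 med [0.6402 0.03   0.2192] min [0.6277 0.0152 0.2107] max [0.7084 0.0414 0.2247]
top z0.225 cop 13 med [0.6404 0.0278 0.226 ] min [0.6368 0.0159 0.2254] max [0.7078 0.0407 0.2288]
top z0.270 cop 1 med [0.7374 0.0116 0.2846] min [0.7374 0.0116 0.2846] max [0.7374 0.0116 0.2846]
top z0.285 cop 33 med [0.7351 0.0249 0.2971] min [0.7104 0.0118 0.2883] max [0.7369 0.0483 0.2998]
top z0.300 cop 104 med [0.7346 0.036  0.3088] min [0.709  0.0131 0.3002] max [0.8168 0.0489 0.3148]
top z0.315 cop 563 med [0.775  0.0326 0.3227] min [0.7
[... 2434 characters left out ...]
1 med [0.7421 0.0342 0.3545] min [0.7362 0.0154 0.3458] max [0.7448 0.0466 0.3598]
scene z0.280 grey 113 med [0.8426 0.0454 0.2882] min [0.7705 0.0116 0.2803] max [0.8577 0.0568 0.2946]
scene z0.295 grey 142 med [0.8381 0.0501 0.3027] min [0.6852 0.0118 0.2953] max [0.8579 0.0575 0.3098]
scene z0.310 grey 184 med [0.8326 0.0329 0.3167] min [0.6725 0.0114 0.3104] max [0.8576 0.0565 0.3247]
scene z0.325 grey 213 med [0.8302 0.0333 0.3319] min [0.6717 0.0108 0.3253] max [0.8574 0.0559 0.339 ]
scene z0.340 grey 24 med [0.6886 0.0322 0.3424] min [0.6763 0.0276 0.3401] max [0.7303 0.0359 0.3517]
scene ring mask [263.9, 276.6] 263 [0.7131 0.0333 0.2555] [0.6752 0.0294 0.1802] [0.7263 0.0361 0.3405]
```

View pics/iso2.png

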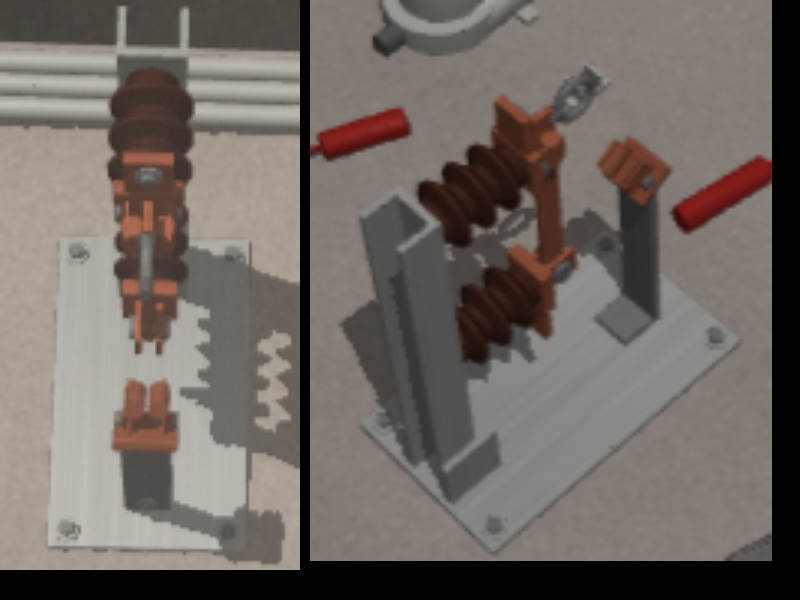

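Call:
arm_command(offset=[[0,-0.4,0],[0,-0.8,0],[0,-1,0],[0,-1,0],[0,-1,0],[0,-1,0],[0,-1,0],[0,-1,0],[0,-1,0],[0,-1,0],[0,-1,0],[0,-1,0],[0,-1,0],[0,-1,0],[0,-1,0],[0,-1,0],[0,-0.7,0],[0,-0.4,0],[0,0,0]], rot=[[0,0,0],[0,0,0],[0,0,0],[0,0,0],[0,0,0],[0,0,0],[0,0,0],[0,0,0],[0,0,0],[0,0,0],[0,0,0],[0,0,0],[0,0,0],[0,0,0],[0,0,0],[0,0,0],[0,0,0],[0,0,0],[0,0,0]], gripper=[0,0,0,0,0,0,0,0,0,0,0,0,0,0,0,0,0,0,0])

```text
time: 9.15
ee_pos: [0.4333, -0.0346, 0.2822]
tool_rot: [[-0.907, 0.011, 0.421], [0.011, 1.0, -0.001], [-0.421, 0.004, -0.907]]
wrist_force: [-0.6, -0.3, -2.7]
width: 0.0236
grasp_force: 60.0
```

```bash
python3 - <<'E'
from h import *
s=observe();print(np.round(s["joint_positions"],1),np.round(s["wrist_force"],2),np.round(s["wrist_torque"],2))
for n in ["top","scene"]:
    p=dict(np.load(f"{n}2.npz"));W,C,U=cloud(p);r,g,b=C.T
    m=(W[:,2]>.006)&(W[:,2]<.014)&(r>95)&(abs(r-b)<30);xs=[];lo=[];hi=[]
    for x in np.arange(.6,.85,.01):
        k=m&(abs(W[:,0]-x)<.005)&(W[:,1]>-.065)&(W[:,1]<.125)
        xs.append(x);lo.append(W[k,1].min());hi.append(W[k,1].max())
    xs=np.array(xs);print(n,np.round(lo,3),np.round(hi,3))
    for e in (np.array(lo),np.array(hi)):
        f=np.polyfit(xs,e,1);k=abs(np.polyval(f,xs)-e)<.006;f=np.polyfit(xs[k],e[k],1);print(n,"yaw",np.degrees(np.arctan(f[0])).round(2),"y at .72",np.polyval(f,.72).round(4),k.sum())
    k=m&(W[:,1]>-.04)&(W[:,1]<.1)&(W[:,0]>.55)&(W[:,0]<.9);print("x range",np.percentile(W[k,0],[0.3,99.7]).round(4))
E
```

```text
[-31.9  -7.1  27.5 134.2  10.8  27.7  77. ] [-0.65 -0.31 -2.67] [0.04 0.89 0.02]
top [-0.06  -0.059 -0.049 -0.049 -0.051 -0.051 -0.049 -0.051 -0.05  -0.065
 -0.05  -0.05  -0.049 -0.062 -0.049 -0.056 -0.049 -0.048 -0.048 -0.048
 -0.05  -0.047 -0.047 -0.047 -0.047] [0.106 0.107 0.108 0.108 0.108 0.109 0.122 0.108 0.108 0.109 0.109 0.11
 0.108 0.108 0.109 0.109 0.11  0.11  0.109 0.109 0.125 0.11  0.111 0.111
 0.112]
top yaw 1.67 y at .72 -0.0503 23
top yaw 0.88 y at .72 0.109 23
x range [0.5785 0.8606]
scene [ 0.021  0.032 -0.037 -0.044 -0.039 -0.033 -0.031 -0.033 -0.02  -0.017
 -0.001 -0.02  -0.016 -0.012 -0.014 -0.017 -0.012 -0.014 -0.016 -0.004
  0.017  0.028  0.059  0.06  -0.044] [0.108 0.117 0.11  0.113 0.11  0.124 0.111 0.111 0.116 0.109 0.111 0.111
 0.108 0.112 0.118 0.113 0.124 0.113 0.111 0.119 0.121 0.113 0.114 0.112
 0.113]
scene yaw 8.49 y at .72 -0.0133 3
scene yaw 0.64 y at .72 0.1124 22
x range [0.5696 0.8848]
```

```bash
cat > plan.py <<'E'
from h import *
D=np.radians
def pose(hx,hz,s,L=.175,off=15.0,g=.061):
    """TCP x,z and tilt so the hook pin stands at hx,hz with stick slope s (deg)"""
    O=np.array([hx-L*np.cos(D(s)),hz-L*np.sin(D(s))]);t=D(s-off)
    return np.array([O[0]-g*np.sin(t),O[1]+g*np.cos(t)]),s-off
def rows(way,n,cur=None):
    """way: (hx,hz,s) list, n rows each; prints tool-axis offsets/rots (units)"""
    st=observe();R=np.array(st["tool_rot"]);c=np.array(st["ee_pos"])[[0,2]];t=np.degrees(np.arctan2(R[0,2],-R[2,2]))
    if cur is not None: c,t=pose(*cur)
    print("from",c.round(4),round(t,2))
    hx=cur
    for w,k in zip(way,n):
        p1,t1=pose(*w)
        for i in range(k):
            a=c+(p1-c)/(k-i);b=t+(t1-t)/(k-i);d=(a-c)/.025;x=D(t)
            print([round(-np.cos(x)*d[0]-np.sin(x)*d[1],2),0,round(np.sin(x)*d[0]-np.cos(x)*d[1],2)],[0,round(-(b-t)/6,2),0])
            c,t=a,b
E
python3 -c "
from plan import *
rows([(.688,.325,15)],[7])"
```

```text
from [0.4333 0.2822] 24.89
[np.float64(-0.59), 0, np.float64(-0.1)] [0, np.float64(0.59), 0]
[np.float64(-0.58), 0, np.float64(-0.13)] [0, np.float64(0.59), 0]
[np.float64(-0.57), 0, np.float64(-0.17)] [0, np.float64(0.59), 0]
[np.float64(-0.56), 0, np.float64(-0.2)] [0, np.float64(0.59), 0]
[np.float64(-0.54), 0, np.float64(-0.24)] [0, np.float64(0.59), 0]
[np.float64(-0.53), 0, np.float64(-0.27)] [0, np.float64(0.59), 0]
[np.float64(-0.51), 0, np.float64(-0.3)] [0, np.float64(0.59), 0]
```

Call:
arm_command(offset=[[0,-0.4,0],[-0.59,-0.2,-0.1],[-0.58,0,-0.13],[-0.57,0,-0.17],[-0.56,0,-0.2],[-0.54,0,-0.24],[-0.53,0,-0.27],[-0.51,0,-0.3],[0,0,0],[0,0,0]], rot=[[0,0,0],[0,0.59,0],[0,0.59,0],[0,0.59,0],[0,0.59,0],[0,0.59,0],[0,0.59,0],[0,0.59,0],[0,0,-0.23],[0,0,0]], gripper=[0,0,0,0,0,0,0,0,0,0])

```text
time: 10.15
ee_pos: [0.5197, -0.0486, 0.3403]
tool_rot: [[-1.0, -0.017, 0.003], [-0.017, 1.0, 0.002], [-0.003, 0.002, -1.0]]
wrist_force: [-0.5, -0.1, -4.5]
width: 0.0237
grasp_force: 60.0
```

```bash
cat > m4.py <<'E'
from h import *
import sys
s=observe();e=np.array(s["ee_pos"]);R=np.array(s["tool_rot"]);print(s["time"],e.round(4),"tilt",np.degrees(np.arctan2(R[0,2],-R[2,2])).round(2),"yaw",np.degrees(np.arctan2(-R[0,1],R[1,1])).round(2),"j",np.round(s["joint_positions"],1),"F",np.round(s["wrist_force"],1),"M",np.round(s["wrist_torque"],2))
tag=sys.argv[1];x0,x1,y0,y1,z0,z1=[float(v) for v in sys.argv[2:8]]
for n in ["top","scene"]:
    p=snapshot(n);np.savez(f"{n}{tag}.npz",**p);W,C,U=cloud(p);r,g,b=C.T
    inb=lambda x0,x1,y0,y1,z0,z1:(W[:,0]>x0)&(W[:,0]<x1)&(W[:,1]>y0)&(W[:,1]<y1)&(W[:,2]>z0)&(W[:,2]<z1)
    def rep(name,m):
        Q=W[m]
        if len(Q): print(n,name,m.sum(),"med",np.round(np.median(Q,0),4),"min",np.percentile(Q,2,axis=0).round(4),"max",np.percentile(Q,98,axis=0).round(4))
        return Q
    Y=rep("yellow",inb(x0-.2,x1,-.12,.06,.05,.4)&(r>1.6*b)&(g>.55*r)&(r>60))
    if len(Y)>20:
        c=Y.mean(0);d=np.linalg.svd(Y-c)[2][0];d*=np.sign(d[0]);print("  slope",np.degrees(np.arcsin(d[2])).round(2),"yaw",np.degrees(np.arctan2(d[1],d[0])).round(2),c.round(4))
    rep("box",inb(x0,x1,y0,y1,z0,z1)&(r<1.4*b))
E
python3 m4.py 3 .64 .71 -.08 .008 .25 .4
python3 - <<'E'
import numpy as np,cv2
a=np.load("top3.npz")["img"][90:290,260:400,::-1];b=np.load("scene3.npz")["img"][220:370,200:330,::-1]
I=np.zeros((600,800,3),np.uint8);A=cv2.resize(a,None,fx=2.8,fy=2.8);B=cv2.resize(b,None,fx=3,fy=3);I[:A.shape[0],:A.shape[1]]=A;I[:B.shape[0],400:400+B.shape[1]]=B;cv2.imwrite("pics/pre3.png",I)
E
```

```text
10.15 [ 0.5197 -0.0486  0.3403] tilt 0.15 yaw 1.0 j [-30.2  12.4  36.3 104.7  -8.2  65.3  99.9] F [-0.5 -0.1 -4.5] M [ 0.03  0.22 -0.  ]
top yellow 411 med [0.6338 0.0293 0.2046] min [0.6139 0.0103 0.1728] max [0.7091 0.0471 0.3193]
  slope 39.88 yaw 3.18 [0.6419 0.0288 0.2104]
top box 10 med [ 0.6778 -0.0455  0.3254] min [ 0.6664 -0.0473  0.3202] max [ 0.6876 -0.0438  0.329 ]
scene yellow 434 med [0.6353 0.0218 0.2196] min [ 0.5302 -0.0518  0.1755] max [0.7083 0.0513 0.367 ]
  slope -53.37 yaw 59.99 [0.6294 0.0048 0.2497]
scene box 145 med [ 0.6729 -0.0394  0.3231] min [ 0.6545 -0.0528  0.3101] max [ 0.6948 -0.0075  0.3292]
```

View pics/pre3.png

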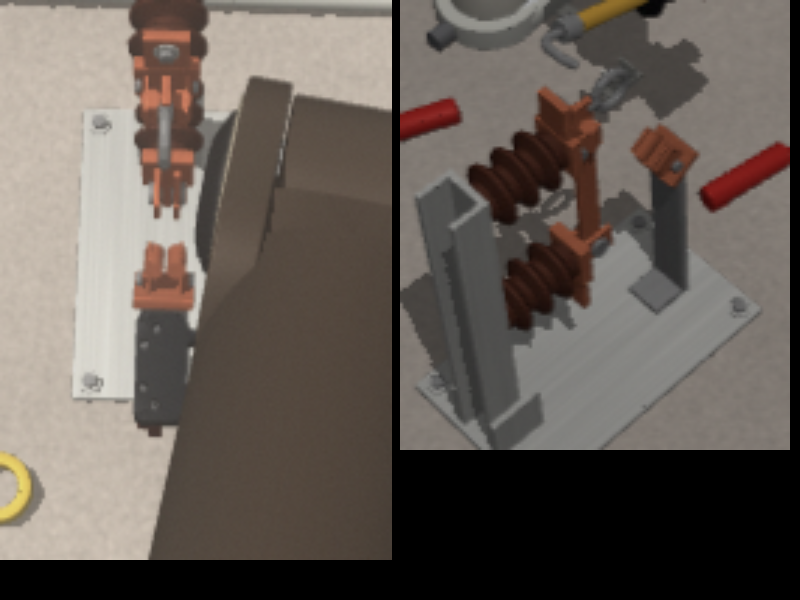

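```bash
cat > rel.py <<'E'
from h import *
from scipy.optimize import least_squares
import sys
def rel(p,verbose=True):
    W,C,U=cloud(p);r,g,b=C.T;v=np.array([.459,.462,.759])*.0032
    gr=(r<1.35*b)
    k=gr&(W[:,0]>.655)&(W[:,0]<.7075)&(abs(W[:,1]-.0325)<.0065)&(W[:,2]>.298)&(W[:,2]<.352);Q=W[k]-v
    f=least_squares(lambda q:np.hypot(Q[:,0]-q[0],Q[:,2]-q[1])-.016,[.69,.325],loss="soft_l1",f_scale=.002)
    print("ring n",k.sum(),"c",f.x.round(4),"y",np.median(Q[:,1]).round(4),"rms",np.sqrt(np.mean(f.fun**2)).round(4),"x",Q[:,0].min().round(4),Q[:,0].max().round(4))
    k=gr&(W[:,0]>.64)&(W[:,0]<.72)&(W[:,1]>-.08)&(W[:,1]<.02)&(W[:,2]>.29)&(W[:,2]<.36)
    for a in np.arange(-.056,.01,.006):
        q=W[k&(W[:,1]>=a)&(W[:,1]<a+.006)]
        if len(q): print("hook y%.3f"%(a+.003),len(q),(np.median(q,0)-v*[1,0,1]).round(4),q[:,1].max().round(4))
rel(dict(np.load(sys.argv[1])))
E
python3 rel.py scene3.npz; python3 rel.py scene2.npz | head -1;  python3 rel.py scene1.npz|head -1
```

```text
ring n 112 c [0.6856 0.3244] y 0.0308 rms 0.0025 x 0.6656 0.7054
hook y-0.053 9 [ 0.6664 -0.0519  0.3187] -0.0502
hook y-0.047 27 [ 0.6694 -0.0459  0.3207] -0.0441
hook y-0.041 44 [ 0.6692 -0.0412  0.3203] -0.0384
hook y-0.035 26 [ 0.6669 -0.036   0.3175] -0.0325
hook y-0.029 7 [ 0.6915 -0.0309  0.3205] -0.0261
hook y-0.023 10 [ 0.6908 -0.0217  0.3242] -0.0203
hook y-0.017 7 [ 0.6901 -0.0159  0.3229] -0.0149
hook y-0.011 10 [ 0.6887 -0.0111  0.3217] -0.0085
hook y-0.005 4 [ 0.6877 -0.0053  0.324 ] -0.0051
ring n 112 c [0.6865 0.3249] y 0.0314 rms 0.0029 x 0.6664 0.706
ring n 112 c [0.6855 0.3249] y 0.0311 rms 0.0027 x 0.6668 0.7059
```

```bash
python3 - <<'E'
from plan import *
p=dict(np.load("top1.npz"));W,C,U=cloud(p);r,g,b=C.T
m=(r>1.8*g)&(W[:,0]>.3)&(W[:,0]<.6)&(abs(W[:,1])<.12)&(W[:,2]<.06);Q=W[m];print(Q.min(0).round(3),Q.max(0).round(3))
for x in np.arange(.38,.6,.02):
    k=abs(W[:,0]-x)<.005;k&=(abs(W[:,1])<.12)&(W[:,2]>.005)&(W[:,2]<.05)
    if k.sum():print(x.round(2),W[k][:,1:].min(0).round(3),W[k][:,1:].max(0).round(3))
def ring(th,lead=0):
    f=D(10.3)+th;return .715-.1677*np.sin(f)-lead*np.cos(f),.1605+.1677*np.cos(f)-lead*np.sin(f)
way=[(*ring(t),s) for t,s in [(.3,25),(.6,38),(.85,46),(.96,48)]]
print(np.round(way,4))
rows(way,[4,4,3,2])
E
```

```text
[ 0.367 -0.02   0.014] [0.546 0.014 0.033]
0.38 [-0.106  0.005] [0.106 0.019]
0.4 [-0.106  0.005] [0.114 0.021]
0.42 [-0.119  0.005] [0.097 0.02 ]
0.44 [-0.119  0.005] [0.117 0.02 ]
0.46 [-0.116  0.005] [0.094 0.033]
0.48 [-0.114  0.005] [0.086 0.03 ]
0.5 [-0.111  0.005] [0.094 0.031]
0.52 [-0.118  0.005] [0.114 0.031]
0.54 [-0.077  0.005] [0.113 0.03 ]
0.56 [-0.084  0.005] [0.068 0.007]
0.58 [-0.11   0.005] [0.072 0.008]
[[ 0.6376  0.3093 25.    ]
 [ 0.5971  0.2797 38.    ]
 [ 0.5713  0.2469 46.    ]
 [ 0.5626  0.2306 48.    ]]
from [0.5189 0.3405] 0.15
[np.float64(0.51), 0, np.float64(0.45)] [0, np.float64(-0.41), 0]
[np.float64(0.53), 0, np.float64(0.43)] [0, np.float64(-0.41), 0]
[np.float64(0.54), 0, np.float64(0.41)] [0, np.float64(-0.41), 0]
[np.float64(0.56), 0, np.float64(0.38)] [0, np.float64(-0.41), 0]
[np.float64(0.44), 0, np.float64(0.6)] [0, np.float64(-0.54), 0]
[np.float64(0.48), 0, np.float64(0.58)] [0, np.float64(-0.54), 0]
[np.float64(0.51), 0, np.float64(0.55)] [0, np.float64(-0.54), 0]
[np.float64(0.54), 0, np.float64(0.52)] [0, np.float64(-0.54), 0]
[np.float64(0.5), 0, np.float64(0.58)] [0, np.float64(-0.44), 0]
[np.float64(0.52), 0, np.float64(0.56)] [0, np.float64(-0.44), 0]
[np.float64(0.55), 0, np.float64(0.54)] [0, np.float64(-0.44), 0]
[np.float64(0.32), 0, np.float64(0.31)] [0, np.float64(-0.17), 0]
[np.float64(0.33), 0, np.float64(0.3)] [0, np.float64(-0.17), 0]
```

Call:
arm_command(offset=[[0.51,0,0.45],[0.53,0,0.43],[0.54,0,0.41],[0.56,0,0.38],[0.44,0,0.6],[0.48,0,0.58],[0.51,0,0.55],[0.54,0,0.52],[0.5,0,0.58],[0.52,0,0.56],[0.55,0,0.54],[0.32,0,0.31],[0.33,0,0.3],[0,0,0],[0,0,0]], rot=[[0,-0.41,0],[0,-0.41,0],[0,-0.41,0],[0,-0.41,0],[0,-0.54,0],[0,-0.54,0],[0,-0.54,0],[0,-0.54,0],[0,-0.44,0],[0,-0.44,0],[0,-0.44,0],[0,-0.17,0],[0,-0.17,0],[0,0,0],[0,0,0]], gripper=[0,0,0,0,0,0,0,0,0,0,0,0,0,0,0])

```text
time: 11.75
ee_pos: [0.4218, -0.0426, 0.1897]
tool_rot: [[-0.878, -0.026, 0.479], [-0.006, 0.999, 0.042], [-0.479, 0.034, -0.877]]
wrist_force: [0.2, -0.7, -3.5]
width: 0.0237
grasp_force: 60.0
```

```bash
python3 - <<'E'
from plan import *
s=observe();print(np.round(s["joint_positions"],1),s["ee_pos"],pose(.5626,.2306,48),np.round(s["wrist_force"],1),np.round(s["wrist_torque"],2))
rows([(.5976,.2797,38),(.6370,.31,25),(.6855,.3255,15)],[4,4,5])
E
```

```text
[-30.3   4.3  33.9 144.1 -59.2   7.2 151.2] [ 0.42179735 -0.04259576  0.18969302] (array([0.41227916, 0.15170856]), 33.0) [ 0.2 -0.7 -3.5] [-0.09  0.9   0.05]
from [0.4218 0.1897] 28.63
[np.float64(-0.31), 0, np.float64(-0.27)] [0, np.float64(0.23), 0]
[np.float64(-0.3), 0, np.float64(-0.28)] [0, np.float64(0.23), 0]
[np.float64(-0.29), 0, np.float64(-0.28)] [0, np.float64(0.23), 0]
[np.float64(-0.29), 0, np.float64(-0.29)] [0, np.float64(0.23), 0]
[np.float64(-0.56), 0, np.float64(-0.5)] [0, np.float64(0.54), 0]
[np.float64(-0.53), 0, np.float64(-0.53)] [0, np.float64(0.54), 0]
[np.float64(-0.5), 0, np.float64(-0.56)] [0, np.float64(0.54), 0]
[np.float64(-0.47), 0, np.float64(-0.59)] [0, np.float64(0.54), 0]
[np.float64(-0.45), 0, np.float64(-0.29)] [0, np.float64(0.33), 0]
[np.float64(-0.44), 0, np.float64(-0.3)] [0, np.float64(0.33), 0]
[np.float64(-0.42), 0, np.float64(-0.32)] [0, np.float64(0.33), 0]
[np.float64(-0.41), 0, np.float64(-0.33)] [0, np.float64(0.33), 0]
[np.float64(-0.4), 0, np.float64(-0.35)] [0, np.float64(0.33), 0]
```

```bash
cat > go.py <<'E'
from h import *
from scipy.spatial.transform import Rotation as Ro
def Rt(tilt,yaw):
    return (Ro.from_euler("z",yaw,degrees=True)*Ro.from_matrix([[-1,0,0],[0,1,0],[0,0,-1]])*Ro.from_euler("y",-tilt,degrees=True)).as_matrix()
def go(targets,cur=None,grip=0,q=2):
    """targets: (p,R,n). prints rows in tool axes and units"""
    s=observe();p,R=(np.array(s["ee_pos"]),np.array(s["tool_rot"])) if cur is None else cur
    O=[];T=[]
    for P1,R1,n in targets:
        for i in range(n):
            w=Ro.from_matrix(R.T@R1).as_rotvec(degrees=True)/(n-i)
            d=R.T@(np.array(P1)-p)/(n-i)
            o=np.round(d/.025,q);w=np.round(w/6,q)
            O.append(o.tolist());T.append(w.tolist())
            p=p+R@o*.025;R=R@Ro.from_rotvec(w*6,degrees=True).as_matrix()
    print("n",len(O),"\noffset",O,"\nrot",T,"\ngripper",[grip]*len(O));return p,R
E
python3 - <<'E'
from go import *
Rg=Rt(24.95,-.45);print(Rg.round(3).tolist())
c=go([((.437,-.035,.29),Rg,5)]);c=go([((.4373,.3757,.287),Rg,18)],c);go([((.4373,.3757,.175),Rg,6)],c)
E
```

```text
[[-0.907, 0.008, 0.422], [0.007, 1.0, -0.003], [-0.422, 0.0, -0.907]]
n 5 
offset [[-0.49, 0.09, -0.64], [-0.48, 0.08, -0.65], [-0.48, 0.07, -0.66], [-0.47, 0.07, -0.66], [-0.45, 0.07, -0.67]] 
rot [[0.09, 0.12, 0.03], [0.09, 0.12, 0.03], [0.09, 0.12, 0.03], [0.08, 0.13, 0.02], [0.09, 0.12, 0.03]] 
gripper [0, 0, 0, 0, 0]
n 18 
offset [[0.01, 0.91, 0.0], [0.01, 0.91, 0.0], [0.01, 0.91, 0.0], [0.01, 0.91, 0.0], [0.01, 0.91, 0.0], [0.01, 0.91, 0.0], [0.01, 0.91, 0.0], [0.01, 0.91, 0.0], [0.01, 0.91, 0.01], [0.01, 0.92, 0.0], [0.01, 0.91, 0.01], [0.01, 0.92, 0.0], [0.01, 0.91, 0.01], [0.01, 0.92, 0.0], [0.0, 0.91, 0.01], [0.01, 0.92, 0.0], [0.0, 0.91, 0.01], [0.01, 0.92, 0.0]] 
rot [[-0.0, 0.0, -0.0], [-0.0, 0.0, -0.0], [-0.0, 0.0, -0.0], [-0.0, 0.0, -0.0], [-0.0, 0.0, -0.0], [-0.0, 0.0, -0.0], [-0.0, 0.0, -0.0], [-0.0, 0.0, -0.0], [-0.0, 0.0, -0.0], [-0.0, 0.0, -0.0], [-0.0, 0.0, -0.0], [-0.0, 0.0, -0.0], [-0.0, 0.0, -0.0], [-0.0, 0.0, -0.0], [-0.0, 0.0, -0.0], [-0.0, 0.0, -0.0], [-0.0, 0.0, -0.0], [-0.0, 0.0, -0.0]] 
gripper [0, 0, 0, 0, 0, 0, 0, 0, 0, 0, 0, 0, 0, 0, 0, 0, 0, 0]
n 6 
offset [[0.31, -0.0, 0.68], [0.32, -0.0, 0.68], [0.31, -0.0, 0.68], [0.32, -0.0, 0.67], [0.31, -0.0, 0.68], [0.32, -0.0, 0.67]] 
rot [[-0.0, 0.0, -0.0], [-0.0, 0.0, -0.0], [-0.0, 0.0, -0.0], [-0.0, 0.0, -0.0], [-0.0, 0.0, -0.0], [-0.0, 0.0, -0.0]] 
gripper [0, 0, 0, 0, 0, 0]
```

Call:
arm_command(offset=[[-0.49,0.09,-0.64],[-0.48,0.08,-0.65],[-0.48,0.07,-0.66],[-0.47,0.07,-0.66],[-0.45,0.07,-0.67],[0,0,0]], rot=[[0.09,0.12,0.03],[0.09,0.12,0.03],[0.09,0.12,0.03],[0.08,0.13,0.02],[0.09,0.12,0.03],[0,0,0]], gripper=[0,0,0,0,0,0])

```text
time: 12.35
ee_pos: [0.4303, -0.029, 0.2469]
tool_rot: [[-0.893, -0.031, 0.45], [-0.009, 0.999, 0.051], [-0.451, 0.041, -0.892]]
wrist_force: [0.1, 0.1, -3.6]
width: 0.0239
grasp_force: 60.0
```

Call:
arm_command(offset=[[0.01,0.5,0],[0.01,0.9,0],[0.01,0.95,0],[0.01,0.95,0],[0.01,0.95,0],[0.01,0.95,0],[0.01,0.95,0],[0.01,0.95,0],[0.01,0.95,0],[0.01,0.95,0],[0.01,0.95,0],[0.01,0.95,0],[0.01,0.95,0],[0.01,0.95,0],[0.01,0.95,0],[0,0.95,0],[0,0.95,0],[0,0.75,0],[0,0,0]], rot=[[0,0,0],[0,0,0],[0,0,0],[0,0,0],[0,0,0],[0,0,0],[0,0,0],[0,0,0],[0,0,0],[0,0,0],[0,0,0],[0,0,0],[0,0,0],[0,0,0],[0,0,0],[0,0,0],[0,0,0],[0,0,0],[0,0,0]], gripper=[0,0,0,0,0,0,0,0,0,0,0,0,0,0,0,0,0,0,0])

```text
time: 14.25
ee_pos: [0.4089, 0.383, 0.256]
tool_rot: [[-0.898, -0.037, 0.439], [-0.016, 0.998, 0.053], [-0.44, 0.04, -0.897]]
wrist_force: [-0.6, -0.4, -3.0]
width: 0.0238
grasp_force: 60.0
```

```bash
python3 - <<'E'
from go import *
s=observe();print(np.round(s["joint_positions"],1))
Rg=Rt(24.95,-.45);c=go([((.4373,.3757,.19),Rg,5)]);go([((.4373,.3757,.159),Rg,4)],c)
E
```

```text
[-59.4  13.2   1.5 117.8  34.4  36.9   8. ]
n 5 
offset [[0.03, -0.09, 0.57], [0.03, -0.08, 0.57], [0.02, -0.07, 0.57], [0.02, -0.07, 0.58], [0.02, -0.07, 0.57]] 
rot [[0.11, 0.04, 0.04], [0.11, 0.04, 0.05], [0.1, 0.04, 0.04], [0.11, 0.04, 0.05], [0.1, 0.03, 0.04]] 
gripper [0, 0, 0, 0, 0]
n 4 
offset [[0.13, 0.0, 0.28], [0.13, 0.0, 0.28], [0.13, 0.0, 0.28], [0.13, 0.0, 0.29]] 
rot [[0.0, 0.0, 0.0], [0.0, 0.0, 0.0], [0.0, 0.0, 0.0], [0.0, 0.0, 0.0]] 
gripper [0, 0, 0, 0]
```

```bash
python3 - <<'E'
from go import *
Rg=Rt(24.95,-.45);c=go([((.4373,.3757,.275),Rg,4)]);go([((.4373,.3757,.185),Rg,5)],c)
E
```

```text
n 4 
offset [[-0.34, -0.08, -0.05], [-0.34, -0.07, -0.05], [-0.34, -0.07, -0.05], [-0.33, -0.08, -0.05]] 
rot [[0.13, 0.05, 0.06], [0.13, 0.05, 0.05], [0.14, 0.05, 0.06], [0.13, 0.04, 0.06]] 
gripper [0, 0, 0, 0]
n 5 
offset [[0.3, 0.0, 0.65], [0.3, 0.0, 0.65], [0.31, 0.0, 0.65], [0.3, 0.0, 0.66], [0.31, 0.0, 0.65]] 
rot [[0.0, 0.0, -0.0], [0.0, 0.0, -0.0], [0.0, 0.0, -0.0], [0.0, 0.0, -0.0], [0.0, 0.0, -0.0]] 
gripper [0, 0, 0, 0, 0]
```

Call:
arm_command(offset=[[-0.34,-0.08,-0.05],[-0.34,-0.07,-0.05],[-0.34,-0.07,-0.05],[-0.33,-0.08,-0.05],[0,0,0],[0,0,0]], rot=[[0.13,0.05,0.06],[0.13,0.05,0.05],[0.14,0.05,0.06],[0.13,0.04,0.06],[0,0,0],[0,0,0]], gripper=[0,0,0,0,0,0])

```text
time: 14.85
ee_pos: [0.4393, 0.3724, 0.277]
tool_rot: [[-0.904, 0.012, 0.427], [0.01, 1.0, -0.007], [-0.427, -0.002, -0.904]]
wrist_force: [-0.2, 0.5, -4.3]
width: 0.0238
grasp_force: 60.0
```

```bash
python3 m4.py 4 .58 .62 .35 .43 .28 .4; python3 - <<'E'
from go import *
Rg=Rt(24.95,-.45);c=go([((.4373,.3757,.19),Rg,5)]);go([((.4373,.3757,.159),Rg,5)],c)
for n in ["top","scene"]:
    W,C,U=cloud(dict(np.load(n+"4.npz")));r,g,b=C.T
    m=(W[:,0]>.48)&(W[:,0]<.62)&(W[:,1]>.33)&(W[:,1]<.42)&(W[:,2]>.2)&(W[:,2]<.36)&(r>1.6*b)&(r>60);Y=W[m]
    c=Y.mean(0);d=np.linalg.svd(Y-c)[2][0];d*=np.sign(d[0]);print(n,len(Y),"slope",np.degrees(np.arcsin(d[2])),"yaw",np.degrees(np.arctan2(d[1],d[0])),c.round(4))
E
```

```text
14.85 [0.4393 0.3724 0.277 ] tilt 25.29 yaw -0.67 j [-56.6  13.9   1.8 113.2  30.9  42.4  13.2] F [-0.2  0.5 -4.3] M [0.05 0.82 0.04]
top yellow 80 med [0.616  0.0294 0.2032] min [0.6133 0.0094 0.1978] max [0.6197 0.0487 0.2076]
  slope -1.03 yaw -88.53 [0.6163 0.0292 0.2031]
top box 190 med [0.5984 0.3742 0.3357] min [0.581  0.3599 0.3179] max [0.6069 0.4058 0.3419]
scene yellow 26 med [0.6179 0.0356 0.2018] min [0.6158 0.0126 0.1966] max [0.6199 0.0507 0.2072]
  slope -1.63 yaw 88.59 [0.6179 0.0338 0.2019]
scene box 125 med [0.6006 0.3799 0.333 ] min [0.5805 0.3622 0.316 ] max [0.6074 0.4082 0.3409]
n 5 
offset [[0.31, 0.03, 0.62], [0.3, 0.03, 0.62], [0.31, 0.02, 0.62], [0.3, 0.03, 0.63], [0.3, 0.02, 0.62]] 
rot [[-0.01, 0.01, -0.0], [-0.01, 0.01, -0.0], [-0.0, 0.01, -0.0], [-0.01, 0.01, -0.01], [-0.0, 0.01, -0.0]] 
gripper [0, 0, 0, 0, 0]
n 5 
offset [[0.11, -0.0, 0.23], [0.1, -0.0, 0.22], [0.11, -0.0, 0.23], [0.1, -0.0, 0.22], [0.11, -0.0, 0.23]] 
rot [[-0.0, 0.0, -0.0], [-0.0, 0.0, -0.0], [-0.0, 0.0, -0.0], [-0.0, 0.0, -0.0], [-0.0, 0.0, -0.0]] 
gripper [0, 0, 0, 0, 0]
top 338 slope 40.17450168389839 yaw -1.0396319555779516 [0.5411 0.3684 0.2913]
scene 90 slope 40.8517671345924 yaw 2.3535469158113425 [0.5402 0.3754 0.2884]
```

Call:
arm_command(offset=[[0.15,0.13,0],[0.31,0,0.62],[0.3,0,0.62],[0.31,0,0.62],[0.2,0,0.63],[0.3,0,0.62],[0,0,0]], rot=[[-0.03,0.05,-0.03],[0,0,0],[0,0,0],[0,0,0],[0,0,0],[0,0,0],[0,0,0]], gripper=[0,0,0,0,0,0,0])

```text
time: 15.65
ee_pos: [0.435, 0.3754, 0.1874]
tool_rot: [[-0.907, 0.005, 0.42], [0.003, 1.0, -0.006], [-0.42, -0.004, -0.907]]
wrist_force: [-0.1, 0.4, -3.1]
width: 0.0239
grasp_force: 60.0
```

```bash
python3 - <<'E'
from go import *
Rg=Rt(24.95,-.45);go([((.4373,.3757,.159),Rg,5)])
E
```

```text
n 5 
offset [[0.08, 0.0, 0.21], [0.08, 0.0, 0.22], [0.08, 0.01, 0.21], [0.08, 0.0, 0.22], [0.07, 0.0, 0.21]] 
rot [[-0.01, -0.0, 0.01], [-0.0, -0.0, 0.01], [-0.01, -0.01, 0.01], [-0.0, -0.0, 0.0], [-0.01, -0.01, 0.01]] 
gripper [0, 0, 0, 0, 0]
```

Call:
arm_command(offset=[[0.04,0,0.21],[0.08,0,0.21],[0.08,0,0.21],[0.08,0,0.22],[0.07,0,0.2],[0,0,0]], rot=[[-0.01,0,0.03],[-0.01,0,0],[-0.01,0,0],[0,0,0],[0,0,0],[0,0,0]], gripper=[0,0,0,0,0,0])

```text
time: 16.25
ee_pos: [0.4394, 0.3759, 0.1619]
tool_rot: [[-0.906, 0.008, 0.422], [0.009, 1.0, -0.001], [-0.422, 0.003, -0.906]]
wrist_force: [-0.1, 0.6, -4.7]
width: 0.0236
grasp_force: 60.0
```

Call:
arm_command(offset=[[0.07,0,0.05],[0.06,0,0.05],[0,0,0],[0,0,0],[0,0,0],[0,0,0],[0,0,0]], rot=[[0,0,0],[0,0,0],[0,0,0],[0,0,0],[0,0,0],[0,0,0],[0,0,0]], gripper=[0,0,0,0.4,0.7,0.7,0.7])

```text
time: 16.95
ee_pos: [0.4376, 0.376, 0.1586]
tool_rot: [[-0.906, 0.008, 0.422], [0.009, 1.0, -0.0], [-0.422, 0.003, -0.906]]
wrist_force: [0.2, 0.5, -0.5]
width: 0.0524
grasp_force: 0.0
```

```bash
python3 - <<'E'
from go import *
go([((.4577,.3757,.1658),Rt(5,-.45),5)])
E
```

```text
n 5 
offset [[-0.17, -0.0, 0.02], [-0.17, -0.0, 0.0], [-0.17, -0.0, -0.01], [-0.17, -0.0, -0.02], [-0.17, -0.0, -0.03]] 
rot [[0.01, 0.67, -0.0], [0.01, 0.67, -0.0], [0.0, 0.66, -0.0], [0.01, 0.67, -0.01], [0.0, 0.66, -0.0]] 
gripper [0, 0, 0, 0, 0]
```

Call:
arm_command(offset=[[-0.17,0,0.02],[-0.17,0,0],[-0.17,0,-0.01],[-0.17,0,-0.02],[-0.17,0,-0.03],[0,0,0]], rot=[[0,0.67,0],[0,0.67,0],[0,0.66,0],[0,0.67,0],[0,0.66,0],[0,0,0]], gripper=[0.8,0.8,0.8,0.8,0.8,0.8])

```text
time: 17.55
ee_pos: [0.4601, 0.3748, 0.1658]
tool_rot: [[-0.996, 0.012, 0.087], [0.012, 1.0, 0.003], [-0.087, 0.004, -0.996]]
wrist_force: [0.8, -0.7, -0.8]
width: 0.0703
grasp_force: 0.0
```

```bash
python3 w.py d; python3 m2.py wd.npz | grep -v foot; python3 -c "
from h import *
print(np.round(observe()['joint_positions'],1))"
```

```text
17.55 [0.4601 0.3748 0.1658] [-37.2  28.  -11.  105.8  12.6  43.7  33.7]
[[0.001, -0.966, -0.26, 0.071], [1.0, 0.0, 0.001, -0.002], [-0.001, -0.26, 0.966, -0.082], [0.0, 0.0, 0.0, 1.0]] [[413.9, 0.0, 315.4], [0.0, 413.9, 241.9], [0.0, 0.0, 1.0]]
table 54922 med [ 4.177e-01  2.959e-01 -2.000e-04] min [ 0.3398  0.252  -0.0016] max [0.6388 0.3447 0.0011]
[-37.3  27.9 -10.9 106.   12.7  43.6  33.6]
  return _methods._mean(a, axis=axis, dtype=dtype,
  ret = um.true_divide(
Traceback (most recent call last):
  File "m2.py", line 8, in <module>
    Y=rep("yellow",inb(.48,.62,.33,.42,.1,.24)&(r>1.6*b)&(r>60))
  File "m2.py", line 6, in rep
    Q=W[m];print(name,m.sum(),"med",np.round(np.median(Q,0),4),"min",np.percentile(Q,2,axis=0).round(4),"max",np.percentile(Q,98,axis=0).round(4));return Q
                                                                     ~~~~~~~~~~~~~^^^^^^^^^^^^
IndexError: index -1 is out of bounds for axis 0 with size 0
```

Call:
arm_command(offset=[[0.05,0.03,0],[0,0,0],[0,0,0],[0,0,0],[0,0,0],[0,0,0],[0,0,0],[0,0,0],[0,0,0]], rot=[[0,0,0],[0,0,0],[0,0,0],[0,0,0],[0,0,0],[0,0,0],[0,0,0],[0,0,0],[0,0,0]], gripper=[0.8,0.6,0.4,0.3,0.2,0.1,0,0,0], force=60)

```text
time: 18.5
ee_pos: [0.4565, 0.3764, 0.1657]
tool_rot: [[-0.996, 0.008, 0.087], [0.009, 1.0, 0.003], [-0.087, 0.003, -0.996]]
wrist_force: [0.1, 0.8, -0.5]
width: 0.0235
grasp_force: 60.0
```

```bash
cat > st.py <<'E'
from h import *
s=observe();R=np.array(s["tool_rot"]);print(s["time"],"p",np.round(s["ee_pos"],4),"tilt",np.degrees(np.arctan2(R[0,2],-R[2,2])).round(2),"yaw",np.degrees(np.arctan2(-R[0,1],R[1,1])).round(2),"j",np.round(s["joint_positions"],1),"F",np.round(s["wrist_force"],2),"M",np.round(s["wrist_torque"],2),"w",round(s["width"],4),round(s["grasp_force"],1))
E
python3 st.py; python3 - <<'E'
from h import *
for i in "15":
    p=dict(np.load("scene1.npz")) if i=="1" else snapshot("scene")
    W,C,U=cloud(p);r,g,b=C.T
    m=(W[:,0]>.5)&(W[:,0]<.62)&(W[:,1]>.33)&(W[:,1]<.43)&(W[:,2]>.13)&(W[:,2]<.24)
    for nm,k in(("yel",m&(r>1.6*b)&(r>60)),("hook",m&(W[:,2]>.195)&(r<1.4*b))):
        Q=W[k];print(i,nm,len(Q),Q.mean(0).round(4),np.percentile(Q,97,axis=0).round(4))
E
```

```text
18.5 p [0.4565 0.3764 0.1657] tilt 5.01 yaw -0.48 j [-37.5  27.9 -11.  106.1  12.6  43.6  33.5] F [ 0.07  0.82 -0.45] M [-0.01  0.09 -0.03] w 0.0235 60.0
1 yel 73 [0.539  0.3792 0.1725] [0.5623 0.3842 0.1944]
1 hook 135 [0.5905 0.3863 0.2118] [0.6055 0.412  0.2226]
5 yel 78 [0.54   0.3789 0.1731] [0.5654 0.384  0.1947]
5 hook 140 [0.5891 0.3849 0.2111] [0.6055 0.4117 0.2227]
```

```bash
python3 - <<'E'
from go import *
R=Rt(5,-.45);c=go([((.4565,.3764,.285),R,6)]);c=go([((.4565,-.045,.285),R,18)],c)
from plan import pose
(x,z),t=pose(.5626,.2306,48,off=35);print(x,z,t);go([((x,-.045,z),Rt(t,.9),8)],c)
E
```

```text
n 6 
offset [[-0.07, 0.0, -0.79], [-0.07, 0.0, -0.79], [-0.07, 0.0, -0.79], [-0.07, 0.0, -0.79], [-0.07, 0.0, -0.8], [-0.07, 0.01, -0.79]] 
rot [[0.01, 0.0, -0.0], [0.0, 0.0, -0.0], [0.01, 0.0, -0.0], [0.0, 0.0, -0.0], [0.01, 0.0, -0.0], [0.0, 0.0, -0.01]] 
gripper [0, 0, 0, 0, 0, 0]
n 18 
offset [[-0.01, -0.94, 0.0], [-0.01, -0.94, 0.0], [-0.01, -0.94, 0.0], [-0.01, -0.94, 0.0], [-0.01, -0.94, 0.0], [-0.01, -0.94, 0.0], [-0.01, -0.93, 0.0], [-0.0, -0.94, 0.0], [-0.01, -0.93, 0.0], [-0.0, -0.94, 0.0], [-0.01, -0.93, 0.0], [-0.0, -0.94, 0.0], [-0.01, -0.93, 0.0], [-0.0, -0.94, 0.0], [-0.01, -0.93, 0.0], [-0.0, -0.94, 0.0], [-0.01, -0.93, 0.0], [-0.0, -0.94, 0.01]] 
rot [[0.0, 0.0, 0.0], [0.0, 0.0, 0.0], [0.0, 0.0, 0.0], [0.0, 0.0, 0.0], [0.0, 0.0, 0.0], [0.0, 0.0, 0.0], [0.0, 0.0, 0.0], [0.0, 0.0, 0.0], [0.0, 0.0, 0.0], [0.0, 0.0, 0.0], [0.0, 0.0, 0.0], [0.0, 0.0, 0.0], [0.0, 0.0, 0.0], [0.0, 0.0, 0.0], [0.0, 0.0, 0.0], [0.0, 0.0, 0.0], [0.0, 0.0, 0.0], [0.0, 0.0, 0.0]] 
gripper [0, 0, 0, 0, 0, 0, 0, 0, 0, 0, 0, 0, 0, 0, 0, 0, 0, 0]
0.431780129572224 0.15998622949335536 13
n 8 
offset [[0.18, -0.0, 0.61], [0.19, -0.0, 0.61], [0.2, 0.0, 0.6], [0.21, 0.0, 0.6], [0.22, 0.0, 0.6], [0.23, 0.0, 0.59], [0.24, 0.0, 0.59], [0.25, 0.01, 0.59]] 
rot [[-0.0, -0.17, -0.03], [-0.0, -0.17, -0.03], [-0.01, -0.17, -0.03], [-0.0, -0.16, -0.03], [-0.01, -0.17, -0.02], [-0.0, -0.16, -0.03], [-0.01, -0.17, -0.02], [-0.0, -0.16, -0.03]] 
gripper [0, 0, 0, 0, 0, 0, 0, 0]
```

Call:
arm_command(offset=[[-0.03,0,-0.4],[-0.07,0,-0.79],[-0.07,0,-0.79],[-0.07,0,-0.79],[-0.07,0,-0.79],[-0.07,0,-0.79],[-0.04,0,-0.4]], rot=[[0,0,0],[0,0,0],[0,0,0],[0,0,0],[0,0,0],[0,0,0],[0,0,0]], gripper=[0,0,0,0,0,0,0])

```text
time: 19.25
ee_pos: [0.4567, 0.3762, 0.2869]
tool_rot: [[-0.996, 0.008, 0.088], [0.009, 1.0, 0.004], [-0.088, 0.005, -0.996]]
wrist_force: [0.7, -0.8, -3.4]
width: 0.0239
grasp_force: 60.0
```

Call:
arm_command(offset=[[0,-0.5,0],[0,-0.94,0],[-0.01,-0.94,0],[-0.01,-0.94,0],[-0.01,-0.94,0],[-0.01,-0.94,0],[-0.01,-0.94,0],[-0.01,-0.94,0],[-0.01,-0.94,0],[-0.01,-0.94,0],[-0.01,-0.94,0],[-0.01,-0.94,0],[0,-0.94,0],[0,-0.94,0],[0,-0.94,0],[0,-0.94,0],[0,-0.94,0],[0,-0.94,0],[0,-0.5,0]], rot=[[0,0,0],[0,0,0],[0,0,0],[0,0,0],[0,0,0],[0,0,0],[0,0,0],[0,0,0],[0,0,0],[0,0,0],[0,0,0],[0,0,0],[0,0,0],[0,0,0],[0,0,0],[0,0,0],[0,0,0],[0,0,0],[0,0,0]], gripper=[0,0,0,0,0,0,0,0,0,0,0,0,0,0,0,0,0,0,0])

```text
time: 21.15
ee_pos: [0.454, -0.0512, 0.2825]
tool_rot: [[-0.996, 0.011, 0.085], [0.011, 1.0, 0.002], [-0.085, 0.003, -0.996]]
wrist_force: [-0.4, -0.3, -3.2]
width: 0.0235
grasp_force: 60.0
```

Call:
arm_command(offset=[[0.18,0,0.61],[0.19,0,0.61],[0.2,0,0.6],[0.21,0,0.6],[0.22,0,0.6],[0.23,0,0.59],[0.24,0,0.59],[0.25,0,0.59],[0,0,0]], rot=[[0,-0.17,-0.03],[0,-0.17,-0.03],[0,-0.17,-0.03],[0,-0.16,-0.03],[0,-0.17,-0.02],[0,-0.16,-0.03],[0,-0.17,-0.02],[0,-0.16,-0.03],[0,0,0]], gripper=[0,0,0,0,0,0,0,0,0])

```text
time: 22.05
ee_pos: [0.4275, -0.0488, 0.1564]
tool_rot: [[-0.976, -0.014, 0.219], [-0.014, 1.0, 0.003], [-0.219, -0.0, -0.976]]
wrist_force: [-0.5, 0.1, -4.2]
width: 0.0235
grasp_force: 60.0
```

```bash
python3 st.py
```

```text
22.05 p [ 0.4275 -0.0488  0.1564] tilt 12.64 yaw 0.8 j [ -0.5  12.5   0.8 133.8  -1.   21.1  92. ] F [-0.47  0.05 -4.22] M [ 0.    0.54 -0.04] w 0.0235 60.0
```

```bash
python3 - <<'E'
from go import *
from plan import pose
T=[]
for h,n in (((.60,.28,38),4),((.64,.31,30),4),((.6855,.3255,22),5)):
    (x,z),t=pose(*h,off=35);print(round(x,4),round(z,4),t);T.append(((x,-.0488,z),Rt(t,.9),n))
go(T)
E
```

```text
0.4589 0.2332 3
0.4938 0.2833 -5
0.537 0.3194 -13
n 13 
offset [[-0.47, -0.0, -0.68], [-0.45, -0.01, -0.7], [-0.42, -0.0, -0.72], [-0.38, -0.01, -0.73], [-0.37, -0.01, -0.48], [-0.36, -0.0, -0.5], [-0.34, -0.01, -0.51], [-0.32, -0.0, -0.52], [-0.32, -0.01, -0.32], [-0.31, -0.0, -0.33], [-0.3, -0.01, -0.33], [-0.29, -0.0, -0.34], [-0.29, -0.01, -0.35]] 
rot [[-0.0, 0.4, -0.0], [-0.0, 0.4, -0.01], [-0.0, 0.4, -0.0], [-0.01, 0.41, -0.01], [0.0, 0.33, 0.0], [0.0, 0.33, 0.0], [0.0, 0.33, 0.0], [0.0, 0.34, 0.0], [0.0, 0.27, 0.0], [0.0, 0.27, 0.0], [0.0, 0.26, 0.0], [0.0, 0.27, 0.0], [0.0, 0.26, 0.0]] 
gripper [0, 0, 0, 0, 0, 0, 0, 0, 0, 0, 0, 0, 0]
```

Call:
arm_command(offset=[[-0.47,0,-0.68],[-0.45,0,-0.7],[-0.42,0,-0.72],[-0.38,0,-0.73],[-0.37,0,-0.48],[-0.36,0,-0.5],[-0.34,0,-0.51],[-0.32,0,-0.52],[-0.32,0,-0.32],[-0.31,0,-0.33],[-0.3,0,-0.33],[-0.29,0,-0.34],[-0.29,0,-0.35],[0,0,0]], rot=[[0,0.4,0],[0,0.4,0],[0,0.4,0],[0,0.41,0],[0,0.33,0],[0,0.33,0],[0,0.33,0],[0,0.34,0],[0,0.27,0],[0,0.27,0],[0,0.26,0],[0,0.27,0],[0,0.26,0],[0,0,0]], gripper=[0,0,0,0,0,0,0,0,0,0,0,0,0,0])

```text
time: 23.45
ee_pos: [0.5403, -0.0468, 0.3231]
tool_rot: [[-0.976, -0.014, -0.218], [-0.014, 1.0, -0.003], [0.218, -0.0, -0.976]]
wrist_force: [0.2, 0.3, -3.9]
width: 0.0235
grasp_force: 60.0
```

```bash
python3 st.py; python3 -c "
from h import *
p=snapshot('scene');np.savez('scene6.npz',**p);p=snapshot('scene');np.savez('scene7.npz',**p)
p=snapshot('top');np.savez('top6.npz',**p)"; python3 rel.py scene6.npz;python3 rel.py scene7.npz
```

```text
23.45 p [ 0.5403 -0.0468  0.3231] tilt -12.59 yaw 0.82 j [-2.5 20.7  3.  93.9 -0.8 78.  91.5] F [ 0.18  0.28 -3.86] M [ 0.01 -0.24  0.08] w 0.0235 60.0
ring n 108 c [0.6853 0.3252] y 0.031 rms 0.0027 x 0.6655 0.7052
hook y-0.053 5 [ 0.6703 -0.0519  0.3191] -0.0502
hook y-0.047 23 [ 0.6735 -0.0464  0.3224] -0.044
hook y-0.041 39 [ 0.6688 -0.0409  0.3215] -0.0382
hook y-0.035 34 [ 0.669  -0.0364  0.3199] -0.0325
hook y-0.029 8 [ 0.6937 -0.0288  0.3283] -0.0263
hook y-0.023 9 [ 0.6919 -0.0229  0.3262] -0.0204
hook y-0.017 6 [ 0.6923 -0.0169  0.3281] -0.0143
hook y-0.011 8 [ 0.6909 -0.0112  0.3266] -0.0094
hook y-0.005 6 [ 0.6898 -0.0063  0.325 ] -0.0046
ring n 113 c [0.6857 0.325 ] y 0.0313 rms 0.0026 x 0.6654 0.7052
hook y-0.053 7 [ 0.6674 -0.0512  0.3207] -0.0504
hook y-0.047 16 [ 0.6692 -0.0466  0.3211] -0.0445
hook y-0.041 44 [ 0.6725 -0.0411  0.3218] -0.0381
hook y-0.035 32 [ 0.668  -0.0363  0.3174] -0.0325
hook y-0.029 10 [ 0.6929 -0.0294  0.3274] -0.0263
hook y-0.023 8 [ 0.6922 -0.0219  0.3275] -0.0202
hook y-0.017 7 [ 0.6896 -0.0177  0.3262] -0.0153
hook y-0.011 12 [ 0.6893 -0.0111  0.3262] -0.0085
hook y-0.005 5 [ 0.6882 -0.0063  0.3253] -0.0041
```

Call:
arm_command(offset=[[0.1,0,0.07],[0.1,0,0.06],[0,0.4,0],[0,0.4,0],[0,0.3,0],[0,0.15,0],[0,0.12,0],[0,0.12,0],[0,0.12,0]], rot=[[0,0,0],[0,0,0],[0,0,0],[0,0,0],[0,0,0],[0,0,0],[0,0,0],[0,0,0],[0,0,0]], gripper=[0,0,0,0,0,0,0,0,0])

```text
time: 24.5
ee_pos: [0.5332, -0.0064, 0.3204]
tool_rot: [[-0.976, -0.014, -0.219], [-0.014, 1.0, -0.003], [0.219, -0.0, -0.976]]
wrist_force: [-0.1, 0.1, -4.3]
width: 0.0234
grasp_force: 60.0
```

```bash
python3 st.py; python3 -c "
from h import *
p=snapshot('scene');np.savez('scene8.npz',**p);a=p['img'][230:330,220:330,::-1];cv2.imwrite('pics/in8.png',cv2.resize(a,None,fx=5,fy=5))"; sed -i 's/W\[:,1\]<.02)/W[:,1]<.026)/; s/np.arange(-.056,.01,.006)/np.arange(-.008,.026,.006)/' rel.py; python3 rel.py scene8.npz
```

```text
24.5 p [ 0.5332 -0.0064  0.3204] tilt -12.62 yaw 0.81 j [-5.5 20.   1.8 95.3 -1.3 77.4 87.5] F [-0.14  0.15 -4.27] M [ 0.04 -0.28  0.01] w 0.0234 60.0
ring n 127 c [0.6866 0.3245] y 0.0311 rms 0.0046 x 0.6654 0.7058
hook y-0.005 28 [ 0.6623 -0.0039  0.3201] -0.0022
hook y0.001 40 [0.6654 0.0008 0.3192] 0.0039
hook y0.007 27 [0.664  0.0055 0.319 ] 0.0098
hook y0.013 7 [0.6866 0.0133 0.3234] 0.0154
hook y0.019 2 [0.6862 0.0178 0.3255] 0.018
```

View pics/in8.png

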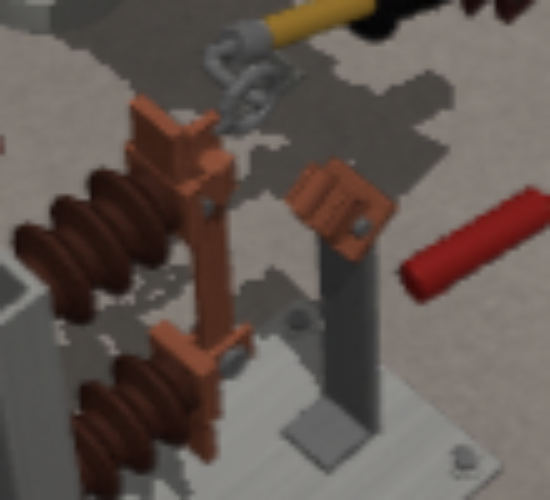

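The crop shows the hook's tip passing through the ring at about (250,90), and the wrist force is unchanged. I'll carry on until the pin is centred in y.

Call:
arm_command(offset=[[0,0.16,0],[0,0.16,0],[0,0.16,0],[0,0.16,0],[0,0,0]], rot=[[0,0,0],[0,0,0],[0,0,0],[0,0,0],[0,0,0]], gripper=[0,0,0,0,0])

```text
time: 25.05
ee_pos: [0.5329, 0.0104, 0.3204]
tool_rot: [[-0.976, -0.016, -0.218], [-0.015, 1.0, -0.003], [0.219, 0.0, -0.976]]
wrist_force: [0.4, 0.8, -3.9]
width: 0.0235
grasp_force: 60.0
```

```bash
python3 st.py; python3 - <<'E'
from go import *
from plan import D
s=observe();p=np.array(s["ee_pos"]);R=np.array(s["tool_rot"]);t=np.arctan2(R[0,2],-R[2,2])
sl=t+D(35);h=(p[0]+.061*np.sin(t)+.175*np.cos(sl),p[2]-.061*np.cos(t)+.175*np.sin(sl));print("model hook",h,np.degrees(sl))
E
```

```text
25.05 p [0.5329 0.0104 0.3204] tilt -12.62 yaw 0.89 j [-6.7 20.   1.3 95.3 -1.5 77.4 85.9] F [ 0.4   0.82 -3.9 ] M [-0.01 -0.2   0.02] w 0.0235 60.0
model hook (np.float64(0.6814138489468569), np.float64(0.3274888682810423)) 22.379322107234614
```

Call:
arm_command(offset=[[0.055,0,0.023],[0.055,0,0.023],[0.055,0,0.023],[0.055,0,0.023],[0.055,0,0.023]], rot=[[0,0,0],[0,0,0],[0,0,0],[0,0,0],[0,0,0]], gripper=[0,0,0,0,0])

```text
time: 25.55
ee_pos: [0.5254, 0.0094, 0.3191]
tool_rot: [[-0.976, -0.014, -0.219], [-0.014, 1.0, -0.003], [0.219, -0.0, -0.976]]
wrist_force: [-0.3, -0.0, -3.6]
width: 0.0237
grasp_force: 60.0
```

Call:
arm_command(offset=[[0.037,0,0.015],[0.037,0,0.015]], rot=[[0,0,0],[0,0,0]], gripper=[0,0])

```text
time: 25.75
ee_pos: [0.5245, 0.0095, 0.3191]
tool_rot: [[-0.976, -0.014, -0.216], [-0.014, 1.0, -0.003], [0.216, -0.0, -0.976]]
wrist_force: [7.7, 0.7, -3.4]
width: 0.0234
grasp_force: 60.0
```

Call:
arm_command(offset=[[0.037,0,0.015],[0.037,0,0.015]], rot=[[0,0,0],[0,0,0]], gripper=[0,0])

```text
time: 25.95
ee_pos: [0.524, 0.0096, 0.3192]
tool_rot: [[-0.977, -0.014, -0.212], [-0.014, 1.0, -0.003], [0.212, 0.0, -0.977]]
wrist_force: [13.2, 1.0, -3.5]
width: 0.0232
grasp_force: 60.0
```

Call:
arm_command(offset=[[0.037,0,0.02]], rot=[[0,0,0]], gripper=[0])

```text
time: 26.05
ee_pos: [0.5237, 0.0096, 0.3192]
tool_rot: [[-0.978, -0.014, -0.21], [-0.014, 1.0, -0.003], [0.21, 0.0, -0.978]]
wrist_force: [16.1, 1.1, -2.4]
width: 0.0234
grasp_force: 60.0
```

Call:
arm_command(offset=[[0.025,0,0.015]], rot=[[0,0,0]], gripper=[0])

```text
time: 26.15
ee_pos: [0.5235, 0.0096, 0.3192]
tool_rot: [[-0.978, -0.014, -0.209], [-0.014, 1.0, -0.003], [0.209, 0.0, -0.978]]
wrist_force: [16.9, -0.0, -2.9]
width: 0.0237
grasp_force: 60.0
```

```bash
python3 st.py
```

```text
26.15 p [0.5235 0.0096 0.3192] tilt -12.05 yaw 0.81 j [-6.7 18.8  1.2 97.  -1.4 76.2 85.8] F [16.86 -0.05 -2.9 ] M [ 0.17 -2.8  -0.21] w 0.0237 60.0
```

```bash
python3 -c "
from h import *
p=snapshot('scene');np.savez('scene9.npz',**p);a=p['img'][235:305,225:325,::-1];cv2.imwrite('pics/in9.png',cv2.resize(a,None,fx=7,fy=7,interpolation=cv2.INTER_CUBIC))"; python3 rel.py scene9.npz; python3 st.py
```

```text
ring n 118 c [0.687  0.3246] y 0.0314 rms 0.0034 x 0.6656 0.7059
hook y0.001 5 [0.6537 0.0022 0.3126] 0.004
hook y0.007 13 [0.6553 0.0089 0.3186] 0.0098
hook y0.013 28 [0.6544 0.0131 0.3194] 0.016
hook y0.019 29 [0.6487 0.0188 0.3155] 0.0217
hook y0.025 6 [0.6543 0.0236 0.316 ] 0.0259
26.2 p [0.5235 0.0096 0.3193] tilt -12.04 yaw 0.81 j [-6.7 18.8  1.2 97.  -1.4 76.2 85.8] F [15.75  0.88 -3.04] M [ 0.15 -2.54 -0.19] w 0.0237 60.0
```

View pics/in9.png

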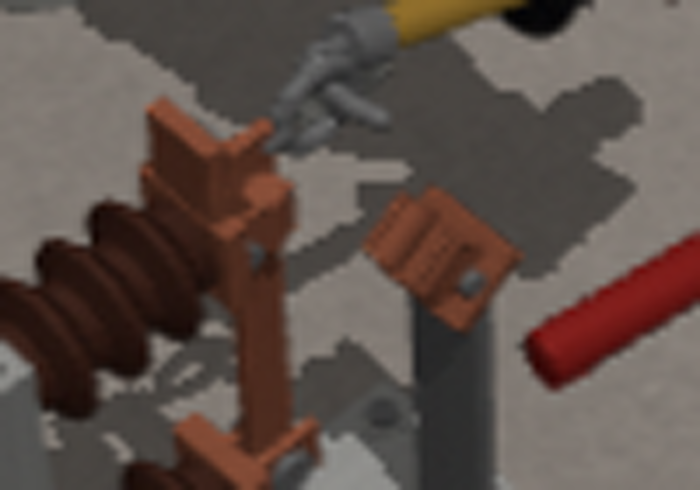

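The hook's pin is through the ring and its end shows on the far side at (360,100), but the blade is still upright. I'll raise the pull gently.

Call:
arm_command(offset=[[0.03,0,0.015]], rot=[[0,0,0]], gripper=[0])

```text
time: 26.3
ee_pos: [0.5232, 0.0097, 0.3193]
tool_rot: [[-0.978, -0.014, -0.207], [-0.014, 1.0, -0.002], [0.207, 0.001, -0.978]]
wrist_force: [16.9, 0.9, -1.4]
width: 0.0238
grasp_force: 60.0
```

Call:
arm_command(offset=[[0.02,0,0.01]], rot=[[0,0,0]], gripper=[0])

```text
time: 26.4
ee_pos: [0.5226, 0.0096, 0.3192]
tool_rot: [[-0.978, -0.014, -0.208], [-0.014, 1.0, -0.002], [0.208, 0.001, -0.978]]
wrist_force: [16.4, 0.5, -1.5]
width: 0.0237
grasp_force: 60.0
```

Call:
arm_command(offset=[[0.02,0,0.01]], rot=[[0,0,0]], gripper=[0])

```text
time: 26.5
ee_pos: [0.5221, 0.0097, 0.319]
tool_rot: [[-0.978, -0.014, -0.208], [-0.014, 1.0, -0.002], [0.208, 0.001, -0.978]]
wrist_force: [17.1, 0.8, -2.5]
width: 0.0236
grasp_force: 60.0
```

Call:
arm_command(offset=[[0.03,0,0.015],[0.03,0,0.015],[0.03,0,0.015],[0.03,0,0.015]], rot=[[0,0,0],[0,0,0],[0,0,0],[0,0,0]], gripper=[0,0,0,0])

```text
time: 26.9
ee_pos: [0.5189, 0.0096, 0.3183]
tool_rot: [[-0.978, -0.014, -0.207], [-0.014, 1.0, -0.002], [0.207, 0.001, -0.978]]
wrist_force: [16.9, -0.4, -1.2]
width: 0.024
grasp_force: 60.0
```

```bash
python3 st.py; cat > bl.py <<'E'
from h import *
import sys
# blade angle from copper bar points between hinge and contact (scene), stick slope from yellow
p=snapshot("scene");np.savez(f"scene{sys.argv[1]}.npz",**p);W,C,U=cloud(p);r,g,b=C.T
P=np.array([.7175,.160])
c=(r>1.45*b)&(g<.6*r)&(abs(W[:,1]-.0335)<.005)&(W[:,2]>.19)&(W[:,2]<.28)&(W[:,0]>.55)&(W[:,0]<.73)
Q=W[c]
for z in (.23,.25): print("bar",len(Q),np.round(np.median(Q,0),4))
th=np.arctan2(P[0]-Q[:,0],Q[:,2]-P[1]);print("theta med",np.median(th).round(3) if len(th) else None)
y=(r>1.6*b)&(g>.6*r)&(r>60)&(W[:,1]<.03)&(W[:,1]>-.01)&(W[:,0]>.45)&(W[:,0]<.68)&(W[:,2]>.08)
Y=W[y];m=Y.mean(0);d=np.linalg.svd(Y-m)[2][0];d*=np.sign(d[0]);print("stick",len(Y),"slope",np.degrees(np.arcsin(d[2])).round(2),m.round(4))
E
python3 bl.py 10; python3 rel.py scene10.npz|head -1
python3 - <<'E'
import numpy as np
exec(open('bl.py').read().replace('snapshot("scene")','dict(np.load("scene7.npz"))').replace('np.savez(f"scene{sys.argv[1]}.npz",**p);','').replace("W[:,1]<.03)&(W[:,1]>-.01","W[:,1]<-.03)&(W[:,1]>-.07"))
E
```

```text
26.9 p [0.5189 0.0096 0.3183] tilt -11.96 yaw 0.81 j [-6.7 18.4  1.2 97.8 -1.4 75.8 85.7] F [16.88 -0.38 -1.25] M [ 0.19 -2.93 -0.27] w 0.024 60.0
bar 152 [0.7152 0.0333 0.2205]
bar 152 [0.7152 0.0333 0.2205]
theta med 0.03
stick 152 slope -69.59 [0.604  0.0149 0.2906]
ring n 119 c [0.6831 0.3236] y 0.031 rms 0.0037 x 0.6616 0.706
bar 146 [0.7174 0.0334 0.219 ]
bar 146 [0.7174 0.0334 0.219 ]
theta med 0.002
stick 141 slope 22.61 [ 0.6201 -0.0418  0.3026]
```

Call:
arm_command(offset=[[0.036,0,0.017],[0.036,0,0.017],[0.036,0,0.017],[0.036,0,0.017],[0.036,0,0.017],[0.036,0,0.017]], rot=[[0,0,0],[0,0,0],[0,0,0],[0,0,0],[0,0,0],[0,0,0]], gripper=[0,0,0,0,0,0])

```text
time: 27.55
ee_pos: [0.5087, 0.0092, 0.3153]
tool_rot: [[-0.976, -0.015, -0.219], [-0.014, 1.0, -0.003], [0.219, -0.0, -0.976]]
wrist_force: [1.4, 0.2, -3.2]
width: 0.0233
grasp_force: 60.0
```

Call:
arm_command(offset=[[0.036,0,0.017],[0.036,0,0.017],[0.036,0,0.017],[0.036,0,0.017],[0.036,0,0.017]], rot=[[0,0,0],[0,0,0],[0,0,0],[0,0,0],[0,0,0]], gripper=[0,0,0,0,0])

```text
time: 28.05
ee_pos: [0.504, 0.0091, 0.3141]
tool_rot: [[-0.976, -0.015, -0.219], [-0.014, 1.0, -0.003], [0.219, -0.0, -0.976]]
wrist_force: [0.6, -0.2, -3.8]
width: 0.0234
grasp_force: 60.0
```

```bash
sed -i 's/W\[:,0\]<.68)&(W\[:,2\]>.08)/W[:,0]<.68)\&(W[:,2]>.08)\&(W[:,2]>W[:,0]*.3+.05)/; s/(g>.6\*r)/(g>.62*r)/' bl.py; python3 st.py; python3 bl.py 11
```

```text
28.05 p [0.504  0.0091 0.3141] tilt -12.64 yaw 0.83 j [-6.8 17.5  1.  99.7 -1.4 75.4 85.6] F [ 0.62 -0.2  -3.76] M [ 0.06 -0.37 -0.03] w 0.0234 60.0
bar 171 [0.709  0.0331 0.2257]
bar 171 [0.709  0.0331 0.2257]
theta med 0.122
stick 134 slope 21.55 [0.585  0.0143 0.2934]
```

```bash
cat > pull.py <<'E'
from go import *
from plan import pose,D
def pin(th,lead=.008):
    f=D(10.3)+th;return .7125-.1677*np.sin(f)-lead*np.cos(f),.163+.1677*np.cos(f)-lead*np.sin(f)
def path(lst,y0=.0091,x0=.6525,q=2,cur=None):
    T=[]
    for th,s,n in lst:
        h=pin(th);(x,z),t=pose(*h,s,off=35);T.append(((x,y0+(h[0]-x0)*.0145,z),Rt(t,.85),n))
    return go(T,q=q,cur=cur)
def now():
    s=observe();p=np.array(s["ee_pos"]);R=np.array(s["tool_rot"]);t=np.arctan2(R[0,2],-R[2,2]);sl=t+D(35)
    h=np.array([p[0]+.061*np.sin(t)+.175*np.cos(sl),p[2]-.061*np.cos(t)+.175*np.sin(sl)]);d=np.array([.7125-h[0],h[1]-.163])
    print("pin",h.round(4),"rad",np.hypot(*d).round(4),"angle-10.3deg",(np.arctan2(*d)-D(10.3)).round(3),"th if lead8",(np.arctan2(*d)-D(10.3)-.0477).round(3),"slope",np.degrees(sl).round(2))
E
python3 -c "
from pull import *
now();path([(.2,26,3),(.3,30,3),(.4,34,3),(.5,38,3),(.6,42,3),(.69,45,3)])"
```

```text
pin [0.6524 0.3212] rad 0.1692 angle-10.3deg 0.184 th if lead8 0.136 slope 22.36
n 18 
offset [[0.07, -0.0, 0.22], [0.07, -0.0, 0.22], [0.08, -0.0, 0.21], [0.14, -0.0, 0.26], [0.15, -0.0, 0.26], [0.15, -0.0, 0.26], [0.13, -0.0, 0.27], [0.14, -0.0, 0.27], [0.15, -0.0, 0.26], [0.13, -0.0, 0.28], [0.14, -0.0, 0.27], [0.14, -0.0, 0.27], [0.13, -0.0, 0.28], [0.13, -0.0, 0.28], [0.14, -0.01, 0.27], [0.12, 0.0, 0.24], [0.12, 0.0, 0.23], [0.13, 0.0, 0.24]] 
rot [[-0.0, -0.2, -0.0], [-0.0, -0.2, -0.0], [-0.0, -0.21, -0.0], [-0.0, -0.22, -0.0], [-0.0, -0.22, -0.0], [-0.0, -0.22, -0.0], [-0.0, -0.22, -0.0], [-0.0, -0.23, -0.0], [-0.0, -0.22, -0.0], [-0.0, -0.22, -0.0], [-0.0, -0.22, -0.0], [-0.0, -0.23, -0.0], [-0.0, -0.22, -0.0], [-0.0, -0.22, -0.0], [-0.0, -0.22, -0.0], [-0.0, -0.17, -0.0], [-0.0, -0.17, -0.0], [-0.0, -0.16, -0.0]] 
gripper [0, 0, 0, 0, 0, 0, 0, 0, 0, 0, 0, 0, 0, 0, 0, 0, 0, 0]
```

Split in two so the force can be checked midway.

Call:
arm_command(offset=[[0.07,0,0.22],[0.07,0,0.22],[0.08,0,0.21],[0.14,0,0.26],[0.15,0,0.26],[0.15,0,0.26],[0.13,0,0.27],[0.14,0,0.27],[0.15,0,0.26]], rot=[[0,-0.2,0],[0,-0.2,0],[0,-0.21,0],[0,-0.22,0],[0,-0.22,0],[0,-0.22,0],[0,-0.22,0],[0,-0.23,0],[0,-0.22,0]], gripper=[0,0,0,0,0,0,0,0,0])

```text
time: 29.0
ee_pos: [0.4699, 0.0086, 0.2621]
tool_rot: [[-1.0, -0.014, -0.016], [-0.014, 1.0, -0.0], [0.016, -0.0, -1.0]]
wrist_force: [0.5, -0.5, -3.5]
width: 0.0238
grasp_force: 60.0
```

```bash
python3 bl.py 12; python3 -c "
from pull import *
now();path([(.5,38,3),(.6,42,3),(.69,45,3)])"
```

```text
bar 192 [0.6876 0.0326 0.2274]
bar 192 [0.6876 0.0326 0.2274]
theta med 0.349
stick 121 slope 24.91 [0.5607 0.0148 0.2617]
pin [0.6126 0.298 ] rad 0.1679 angle-10.3deg 0.457 th if lead8 0.41 slope 34.0
n 9 
offset [[0.11, 0.0, 0.26], [0.12, 0.0, 0.26], [0.13, 0.0, 0.26], [0.13, -0.0, 0.28], [0.13, -0.0, 0.28], [0.13, -0.0, 0.27], [0.12, -0.0, 0.24], [0.12, -0.0, 0.23], [0.13, -0.0, 0.24]] 
rot [[-0.0, -0.22, -0.0], [-0.0, -0.22, -0.0], [-0.0, -0.23, -0.0], [-0.0, -0.22, -0.0], [-0.0, -0.22, -0.0], [-0.0, -0.22, -0.0], [-0.0, -0.17, -0.0], [-0.0, -0.17, -0.0], [-0.0, -0.16, -0.0]] 
gripper [0, 0, 0, 0, 0, 0, 0, 0, 0]
```

```bash
cat > slope.py <<'E'
from h import *
import sys
def slope(p):
    W,C,U=cloud(p);r,g,b=C.T
    y=(r>1.7*b)&(g>.62*r)&(r>70)&(abs(W[:,1]-.014)<.016)&(W[:,0]>.42)&(W[:,0]<.70)&(W[:,2]>.1)
    m=np.zeros(p["depth"].shape,np.uint8);m[U[y,1],U[y,0]]=1
    n,l,st,ce=cv2.connectedComponentsWithStats(m,connectivity=8)
    for i in sorted(range(1,n),key=lambda i:-st[i,4])[:2]:
        k=y&(l[U[:,1],U[:,0]]==i);Y=W[k];c=Y.mean(0);d=np.linalg.svd(Y-c)[2][0];d*=np.sign(d[0]);print("blob",len(Y),"slope",np.degrees(np.arcsin(d[2])).round(2),"x",Y[:,0].min().round(3),Y[:,0].max().round(3),c.round(4))
for a in sys.argv[1:]: print(a);slope(dict(np.load(a)))
E
python3 slope.py scene9.npz scene10.npz scene11.npz scene12.npz
```

```text
scene9.npz
blob 135 slope 22.82 x 0.571 0.64 [0.6051 0.0144 0.2993]
blob 3 slope 12.14 x 0.656 0.659 [0.6577 0.0194 0.2131]
scene10.npz
blob 134 slope 21.86 x 0.566 0.637 [0.6013 0.0146 0.2986]
blob 2 slope 64.9 x 0.656 0.659 [0.6575 0.0196 0.2111]
scene11.npz
blob 131 slope 21.33 x 0.551 0.621 [0.5855 0.0143 0.2937]
blob 3 slope -33.64 x 0.656 0.657 [0.6564 0.0178 0.2105]
scene12.npz
blob 98 slope 33.83 x 0.521 0.583 [0.553  0.014  0.2575]
blob 3 slope 55.48 x 0.656 0.657 [0.6564 0.0178 0.2104]
```

Slope in the hand is unchanged (33.8° against 34.0°). Continuing.

Call:
arm_command(offset=[[0.11,0,0.26],[0.12,0,0.26],[0.13,0,0.26],[0.13,0,0.28],[0.13,0,0.28],[0.13,0,0.27],[0.12,0,0.24],[0.12,0,0.23],[0.13,0,0.24]], rot=[[0,-0.22,0],[0,-0.22,0],[0,-0.23,0],[0,-0.22,0],[0,-0.22,0],[0,-0.22,0],[0,-0.17,0],[0,-0.17,0],[0,-0.16,0]], gripper=[0,0,0,0,0,0,0,0,0])

```text
time: 29.95
ee_pos: [0.4464, 0.0082, 0.2024]
tool_rot: [[-0.985, -0.015, 0.173], [-0.014, 1.0, 0.002], [-0.173, -0.0, -0.985]]
wrist_force: [0.4, -0.7, -4.0]
width: 0.0235
grasp_force: 60.0
```

```bash
python3 bl.py 13|grep theta; python3 slope.py scene13.npz; python3 -c "
from pull import *
now();path([(.78,48,8)],q=3);print(pose(*pin(1.0),52,off=35))"; python3 st.py
```

```text
theta med 0.634
scene13.npz
blob 75 slope 44.09 x 0.501 0.555 [0.5299 0.0151 0.2143]
blob 1 slope 0.0 x 0.623 0.623 [0.6234 0.0271 0.2939]
pin [0.5796 0.2648] rad 0.1674 angle-10.3deg 0.737 th if lead8 0.69 slope 44.91
n 8 
offset [[0.044, -0.001, 0.09], [0.044, -0.001, 0.09], [0.045, -0.0, 0.09], [0.045, -0.001, 0.089], [0.046, -0.001, 0.089], [0.047, -0.0, 0.089], [0.047, -0.001, 0.088], [0.047, -0.0, 0.088]] 
rot [[-0.001, -0.064, -0.0], [-0.001, -0.064, -0.0], [-0.001, -0.064, -0.0], [-0.001, -0.064, -0.0], [-0.0, -0.065, -0.001], [-0.001, -0.064, -0.0], [-0.0, -0.065, -0.001], [-0.001, -0.064, -0.0]] 
gripper [0, 0, 0, 0, 0, 0, 0, 0]
(array([0.4288338 , 0.13995349]), 17)
30.0 p [0.4452 0.0081 0.2013] tilt 9.91 yaw 0.83 j [ -7.9   9.6  -0.3 128.    2.4  32.6  80.8] F [-2.08  1.31 -5.  ] M [ 0.02  0.6  -0.03] w 0.0233 60.0
```

Call:
arm_command(offset=[[0.044,0,0.09],[0.044,0,0.09],[0.045,0,0.09],[0.045,0,0.089],[0.046,0,0.089],[0.047,0,0.089],[0.047,0,0.088],[0.047,0,0.088]], rot=[[0,-0.064,0],[0,-0.064,0],[0,-0.064,0],[0,-0.064,0],[0,-0.065,0],[0,-0.064,0],[0,-0.065,0],[0,-0.064,0]], gripper=[0,0,0,0,0,0,0,0])

```text
time: 30.8
ee_pos: [0.441, 0.0082, 0.1829]
tool_rot: [[-0.974, -0.015, 0.227], [-0.014, 1.0, 0.003], [-0.227, -0.0, -0.974]]
wrist_force: [0.0, 0.1, -3.9]
width: 0.0235
grasp_force: 60.0
```

```bash
python3 -c "
from pull import *
now();c=path([(.84,50,10)],q=3);path([(1.04,54,30)],q=3,cur=c)"|sed -n '1,3p;6,7p;10,11p'
```

```text
pin [0.5717 0.2537] rad 0.1675 angle-10.3deg 0.819 th if lead8 0.771 slope 48.1
n 10 
offset [[0.028, -0.001, 0.051], [0.028, -0.001, 0.051], [0.028, -0.001, 0.051], [0.028, -0.001, 0.051], [0.028, -0.001, 0.051], [0.029, -0.001, 0.051], [0.029, -0.002, 0.051], [0.029, -0.001, 0.05], [0.029, -0.002, 0.05], [0.029, -0.001, 0.051]] 
n 30 
offset [[0.023, -0.0, 0.048], [0.024, -0.0, 0.048], [0.024, -0.0, 0.048], [0.024, -0.0, 0.048], [0.024, -0.0, 0.048], [0.024, -0.0, 0.048], [0.024, -0.0, 0.048], [0.024, -0.0, 0.048], [0.024, -0.0, 0.048], [0.024, -0.0, 0.048], [0.025, -0.0, 0.048], [0.025, -0.0, 0.048], [0.025, -0.0, 0.048], [0.025, -0.0, 0.048], [0.025, -0.0, 0.048], [0.025, -0.0, 0.047], [0.025, -0.0, 0.047], [0.025, -0.0, 0.047], [0.025, -0.0, 0.047], [0.026, -0.0, 0.047], [0.026, -0.0, 0.047], [0.026, -0.0, 0.047], [0.026, -0.0, 0.047], [0.026, -0.0, 0.047], [0.026, -0.001, 0.047], [0.026, -0.0, 0.047], [0.026, -0.001, 0.047], [0.026, -0.0, 0.047], [0.027, -0.001, 0.048], [0.027, -0.0, 0.047]]
```

Call:
arm_command(offset=[[0.028,0,0.051],[0.028,0,0.051],[0.028,0,0.051],[0.028,0,0.051]], rot=[[0,-0.03,0],[0,-0.03,0],[0,-0.03,0],[0,-0.03,0]], gripper=[0,0,0,0])

```text
time: 31.2
ee_pos: [0.4396, 0.0082, 0.1774]
tool_rot: [[-0.971, -0.014, 0.239], [-0.014, 1.0, 0.003], [-0.239, -0.0, -0.971]]
wrist_force: [-0.2, 0.4, -3.5]
width: 0.0235
grasp_force: 60.0
```

Call:
arm_command(offset=[[0.028,0,0.051],[0.028,0,0.051],[0.028,0,0.051]], rot=[[0,-0.03,0],[0,-0.03,0],[0,-0.03,0]], gripper=[0,0,0])

```text
time: 31.5
ee_pos: [0.4389, 0.0082, 0.1734]
tool_rot: [[-0.968, -0.015, 0.249], [-0.014, 1.0, 0.004], [-0.249, -0.0, -0.969]]
wrist_force: [0.7, 0.3, -1.7]
width: 0.0236
grasp_force: 60.0
```

Call:
arm_command(offset=[[0.028,0,0.051],[0.028,0,0.051]], rot=[[0,-0.03,0],[0,-0.03,0]], gripper=[0,0])

```text
time: 31.7
ee_pos: [0.4389, 0.0083, 0.1711]
tool_rot: [[-0.966, -0.015, 0.257], [-0.014, 1.0, 0.004], [-0.257, 0.0, -0.966]]
wrist_force: [2.4, 0.8, 0.8]
width: 0.024
grasp_force: 60.0
```

Call:
arm_command(offset=[[0.026,0,0.049],[0.026,0,0.049]], rot=[[0,-0.025,0],[0,-0.025,0]], gripper=[0,0])

```text
time: 31.9
ee_pos: [0.4385, 0.0084, 0.1686]
tool_rot: [[-0.965, -0.015, 0.262], [-0.014, 1.0, 0.004], [-0.262, 0.0, -0.965]]
wrist_force: [3.5, 0.4, 2.7]
width: 0.024
grasp_force: 60.0
```

Call:
arm_command(offset=[[0.026,0,0.049]], rot=[[0,-0.025,0]], gripper=[0])

```text
time: 32.0
ee_pos: [0.4379, 0.0083, 0.167]
tool_rot: [[-0.964, -0.014, 0.264], [-0.014, 1.0, 0.004], [-0.264, 0.0, -0.964]]
wrist_force: [5.6, -0.2, 3.6]
width: 0.0237
grasp_force: 60.0
```

Call:
arm_command(offset=[[0.026,0,0.049]], rot=[[0,-0.02,0]], gripper=[0])

```text
time: 32.1
ee_pos: [0.4377, 0.0084, 0.1657]
tool_rot: [[-0.964, -0.015, 0.266], [-0.014, 1.0, 0.004], [-0.266, 0.0, -0.964]]
wrist_force: [4.9, 0.7, 5.6]
width: 0.0236
grasp_force: 60.0
```

```bash
python3 st.py; python3 bl.py 14 | grep theta; python3 slope.py scene14.npz; python3 -c "
from pull import *
now()"
```

```text
32.1 p [0.4377 0.0084 0.1657] tilt 15.45 yaw 0.84 j [ -9.5  11.2   0.8 134.3   5.8  19.3  76.8] F [4.95 0.71 5.57] M [ 0.28 -1.43 -0.08] w 0.0236 60.0
theta med 0.785
scene14.npz
blob 63 slope 49.27 x 0.494 0.547 [0.5198 0.0156 0.1851]
blob 3 slope 7.53 x 0.592 0.596 [0.5941 0.0271 0.2811]
pin [0.5652 0.2416] rad 0.167 angle-10.3deg 0.901 th if lead8 0.853 slope 50.44
```

Call:
arm_command(offset=[[0.024,0,0.045]], rot=[[0,-0.02,0]], gripper=[0])

```text
time: 32.25
ee_pos: [0.4375, 0.0084, 0.1646]
tool_rot: [[-0.963, -0.015, 0.269], [-0.014, 1.0, 0.004], [-0.269, 0.0, -0.963]]
wrist_force: [6.0, 0.7, 5.4]
width: 0.0236
grasp_force: 60.0
```

Call:
arm_command(offset=[[0.02,0,0.038]], rot=[[0,-0.02,0]], gripper=[0])

```text
time: 32.35
ee_pos: [0.4372, 0.0083, 0.1635]
tool_rot: [[-0.963, -0.015, 0.271], [-0.014, 1.0, 0.004], [-0.271, 0.0, -0.963]]
wrist_force: [6.1, -0.5, 5.3]
width: 0.0238
grasp_force: 60.0
```

Call:
arm_command(offset=[[0.02,0,0.038]], rot=[[0,-0.02,0]], gripper=[0])

```text
time: 32.45
ee_pos: [0.437, 0.0083, 0.1624]
tool_rot: [[-0.962, -0.015, 0.273], [-0.014, 1.0, 0.004], [-0.273, 0.0, -0.962]]
wrist_force: [5.3, -0.1, 6.4]
width: 0.0238
grasp_force: 60.0
```

Call:
arm_command(offset=[[0.015,0,0.028]], rot=[[0,-0.02,0]], gripper=[0])

```text
time: 32.55
ee_pos: [0.4369, 0.0083, 0.1617]
tool_rot: [[-0.961, -0.015, 0.275], [-0.014, 1.0, 0.004], [-0.275, 0.0, -0.962]]
wrist_force: [5.3, 0.6, 4.7]
width: 0.0236
grasp_force: 60.0
```

Call:
arm_command(offset=[[0.02,0,0.038],[0.02,0,0.038],[0.02,0,0.038]], rot=[[0,-0.02,0],[0,-0.02,0],[0,-0.02,0]], gripper=[0,0,0])

```text
time: 32.85
ee_pos: [0.4367, 0.0084, 0.1588]
tool_rot: [[-0.959, -0.015, 0.282], [-0.014, 1.0, 0.005], [-0.282, 0.001, -0.959]]
wrist_force: [5.7, -0.3, 6.9]
width: 0.0236
grasp_force: 60.0
```

Call:
arm_command(offset=[[0.02,0,0.038],[0.02,0,0.038],[0.02,0,0.038]], rot=[[0,-0.02,0],[0,-0.02,0],[0,-0.02,0]], gripper=[0,0,0])

```text
time: 33.15
ee_pos: [0.4363, 0.0084, 0.1558]
tool_rot: [[-0.957, -0.015, 0.288], [-0.014, 1.0, 0.005], [-0.289, 0.001, -0.957]]
wrist_force: [4.7, 0.1, 8.2]
width: 0.0236
grasp_force: 60.0
```

```bash
python3 st.py; python3 bl.py 15 | grep theta; python3 slope.py scene15.npz; python3 -c "
from pull import *
now()"
```

```text
33.15 p [0.4363 0.0084 0.1558] tilt 16.77 yaw 0.83 j [-10.4  12.    1.6 135.8   7.2  15.7  75.4] F [4.7  0.06 8.18] M [ 0.31 -1.98 -0.15] w 0.0236 60.0
theta med 0.826
scene15.npz
blob 58 slope 50.99 x 0.497 0.543 [0.5177 0.0156 0.1772]
blob 2 slope 42.88 x 0.656 0.664 [0.66   0.0244 0.2138]
pin [0.5621 0.2348] rad 0.1666 angle-10.3deg 0.946 th if lead8 0.898 slope 51.77
```

Call:
arm_command(offset=[[0.028,0,0.029],[0.028,0,0.029]], rot=[[0,0,0],[0,0,0]], gripper=[0,0])

```text
time: 33.4
ee_pos: [0.4353, 0.0084, 0.154]
tool_rot: [[-0.957, -0.015, 0.288], [-0.014, 1.0, 0.005], [-0.288, 0.001, -0.958]]
wrist_force: [5.9, -0.2, 7.0]
width: 0.024
grasp_force: 60.0
```

Call:
arm_command(offset=[[0.028,0,0.029],[0.028,0,0.029]], rot=[[0,0,0],[0,0,0]], gripper=[0,0])

```text
time: 33.6
ee_pos: [0.4344, 0.0084, 0.1522]
tool_rot: [[-0.957, -0.015, 0.288], [-0.014, 1.0, 0.005], [-0.288, 0.001, -0.958]]
wrist_force: [5.5, -0.7, 8.0]
width: 0.0235
grasp_force: 60.0
```

Call:
arm_command(offset=[[0.028,0,0.029],[0.028,0,0.029]], rot=[[0,0,0],[0,0,0]], gripper=[0,0])

```text
time: 33.8
ee_pos: [0.4338, 0.0084, 0.1506]
tool_rot: [[-0.957, -0.014, 0.289], [-0.014, 1.0, 0.005], [-0.289, 0.001, -0.957]]
wrist_force: [5.8, 0.1, 7.8]
width: 0.0237
grasp_force: 60.0
```

```bash
python3 st.py; python3 bl.py 16 | grep theta; python3 slope.py scene16.npz; python3 -c "
from pull import *
now()"
```

```text
33.8 p [0.4338 0.0084 0.1506] tilt 16.8 yaw 0.83 j [-10.7  12.5   1.9 136.4   7.5  14.6  75. ] F [5.79 0.07 7.78] M [ 0.21 -1.78 -0.13] w 0.0237 60.0
theta med 0.861
scene16.npz
blob 58 slope 51.08 x 0.493 0.538 [0.5159 0.0158 0.1733]
blob 1 slope 0.0 x 0.582 0.582 [0.5824 0.0288 0.2692]
pin [0.5595 0.2295] rad 0.1668 angle-10.3deg 0.981 th if lead8 0.934 slope 51.77
```

Call:
arm_command(offset=[[0.027,0,0.03],[0.027,0,0.03]], rot=[[0,0,0],[0,0,0]], gripper=[0,0])

```text
time: 34.05
ee_pos: [0.4329, 0.0084, 0.1487]
tool_rot: [[-0.957, -0.014, 0.289], [-0.014, 1.0, 0.005], [-0.289, 0.001, -0.957]]
wrist_force: [8.2, 0.7, 8.5]
width: 0.0238
grasp_force: 60.0
```

Call:
arm_command(offset=[[0.027,0,0.03],[0.027,0,0.03]], rot=[[0,0,0],[0,0,0]], gripper=[0,0])

```text
time: 34.25
ee_pos: [0.4322, 0.0084, 0.147]
tool_rot: [[-0.957, -0.014, 0.289], [-0.014, 1.0, 0.005], [-0.289, 0.001, -0.957]]
wrist_force: [7.0, 0.1, 8.2]
width: 0.0239
grasp_force: 60.0
```

Call:
arm_command(offset=[[0.027,0,0.03]], rot=[[0,0,0]], gripper=[0])

```text
time: 34.35
ee_pos: [0.4316, 0.0084, 0.146]
tool_rot: [[-0.957, -0.014, 0.289], [-0.014, 1.0, 0.005], [-0.289, 0.001, -0.957]]
wrist_force: [7.8, 0.3, 7.2]
width: 0.0238
grasp_force: 60.0
```

Call:
arm_command(offset=[[0.027,0,0.03]], rot=[[0,0,0]], gripper=[0])

```text
time: 34.45
ee_pos: [0.4312, 0.0084, 0.1451]
tool_rot: [[-0.957, -0.015, 0.289], [-0.014, 1.0, 0.005], [-0.289, 0.001, -0.957]]
wrist_force: [7.6, 0.3, 8.3]
width: 0.0232
grasp_force: 60.0
```

```bash
python3 st.py; python3 bl.py 17 | grep theta; python3 slope.py scene17.npz; python3 -c "
from pull import *
now()"
```

```text
34.45 p [0.4312 0.0084 0.1451] tilt 16.79 yaw 0.83 j [-11.   13.    2.2 137.    7.8  13.5  74.6] F [7.57 0.27 8.34] M [ 0.24 -1.94 -0.12] w 0.0232 60.0
theta med 0.891
scene17.npz
blob 59 slope 51.43 x 0.489 0.536 [0.5127 0.0154 0.1661]
blob 2 slope -21.94 x 0.581 0.582 [0.5816 0.0263 0.2665]
pin [0.5569 0.224 ] rad 0.1671 angle-10.3deg 1.017 th if lead8 0.97 slope 51.77
```

Call:
arm_command(offset=[[0.02,0,0.033],[0.02,0,0.033]], rot=[[0,0,0],[0,0,0]], gripper=[0,0])

```text
time: 34.7
ee_pos: [0.4308, 0.0084, 0.1433]
tool_rot: [[-0.957, -0.014, 0.289], [-0.014, 1.0, 0.005], [-0.289, 0.001, -0.957]]
wrist_force: [5.7, 0.0, 7.3]
width: 0.0236
grasp_force: 60.0
```

Call:
arm_command(offset=[[0.02,0,0.033]], rot=[[0,0,0]], gripper=[0])

```text
time: 34.8
ee_pos: [0.4308, 0.0085, 0.1425]
tool_rot: [[-0.957, -0.015, 0.29], [-0.014, 1.0, 0.005], [-0.29, 0.001, -0.957]]
wrist_force: [6.1, -0.6, 10.2]
width: 0.0238
grasp_force: 60.0
```

Call:
arm_command(offset=[[0.02,0,0.033]], rot=[[0,0,0]], gripper=[0])

```text
time: 34.9
ee_pos: [0.4312, 0.0086, 0.1419]
tool_rot: [[-0.957, -0.014, 0.291], [-0.013, 1.0, 0.006], [-0.291, 0.001, -0.957]]
wrist_force: [6.7, 0.8, 13.4]
width: 0.0237
grasp_force: 60.0
```

Call:
arm_command(offset=[[0.02,0,0.033]], rot=[[0,0,0]], gripper=[0])

```text
time: 35.0
ee_pos: [0.4316, 0.0086, 0.1414]
tool_rot: [[-0.956, -0.014, 0.293], [-0.013, 1.0, 0.006], [-0.293, 0.002, -0.956]]
wrist_force: [6.9, 0.2, 15.8]
width: 0.0236
grasp_force: 60.0
```

The force has climbed steeply to about 21 N while the tool has nearly stopped, so this is the stop. I'll relax and check the blade.

Call:
arm_command(offset=[[-0.04,0,-0.066],[-0.04,0,-0.066],[-0.04,0,-0.066],[-0.03,0,-0.05]], rot=[[0,0,0],[0,0,0],[0,0,0],[0,0,0]], gripper=[0,0,0,0])

```text
time: 35.4
ee_pos: [0.4283, 0.0079, 0.1456]
tool_rot: [[-0.96, -0.015, 0.281], [-0.014, 1.0, 0.003], [-0.281, -0.001, -0.96]]
wrist_force: [1.3, -0.1, -1.8]
width: 0.0236
grasp_force: 60.0
```

```bash
python3 st.py; python3 bl.py 18 | grep theta; python3 slope.py scene18.npz; python3 -c "
from pull import *
now()
p=dict(np.load('scene18.npz'));a=p['img'][240:340,210:340,::-1];cv2.imwrite('pics/end18.png',cv2.resize(a,None,fx=6,fy=6,interpolation=cv2.INTER_CUBIC))
W,C,U=cloud(p);r,g,b=C.T
k=(r<1.35*b)&(W[:,0]>.53)&(W[:,0]<.60)&(abs(W[:,1]-.031)<.0065)&(W[:,2]>.19)&(W[:,2]<.262)
Q=W[k]-np.array([.459,.462,.759])*.0032
from scipy.optimize import least_squares
f=least_squares(lambda q:np.hypot(Q[:,0]-q[0],Q[:,2]-q[1])-.016,[.565,.23],loss='soft_l1',f_scale=.002);x=f.x
d=np.array([.7155-x[0],x[1]-.160]);print('ring',x.round(4),len(Q),'R',np.hypot(*d).round(4),'theta',(np.arctan2(*d)-D(10.3)).round(3))"
```

```text
35.4 p [0.4283 0.0079 0.1456] tilt 16.32 yaw 0.84 j [-10.8  12.8   2.  137.    7.7  14.2  74.7] F [ 1.29 -0.07 -1.77] M [0.03 0.29 0.02] w 0.0236 60.0
theta med 0.896
scene18.npz
blob 61 slope 51.78 x 0.487 0.536 [0.5111 0.0156 0.1674]
blob 1 slope 0.0 x 0.582 0.582 [0.5818 0.0282 0.2683]
pin [0.5548 0.2237] rad 0.169 angle-10.3deg 1.024 th if lead8 0.976 slope 51.31
ring [0.5671 0.2319] 92 R 0.1649 theta 0.94
```

View pics/end18.png

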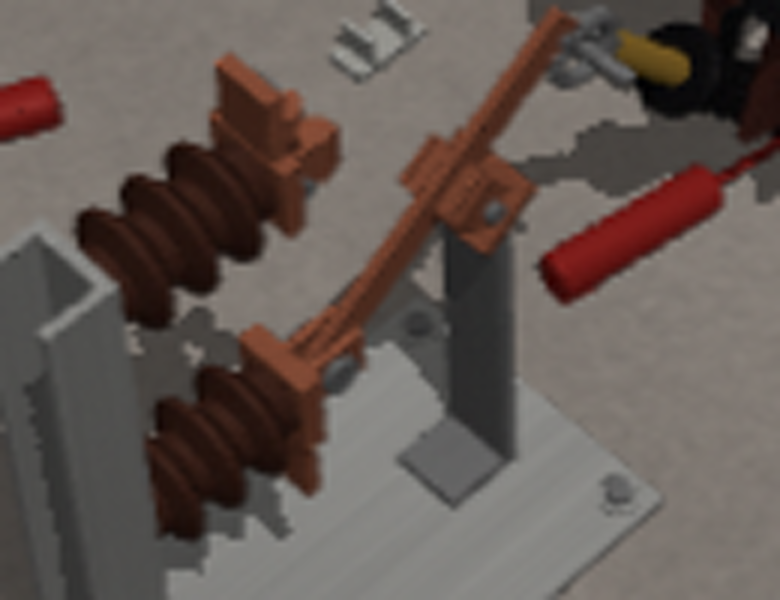

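The picture shows the blade lying between the earth fingers at (470,180), with the hook still in the ring at (580,55). Next I centre the pin and unhook.

Call:
arm_command(offset=[[-0.09,0,-0.08],[-0.09,0,-0.08],[-0.09,0,-0.08],[-0.09,0,-0.08],[0,0,0]], rot=[[0,0,0],[0,0,0],[0,0,0],[0,0,0],[0,0,0]], gripper=[0,0,0,0,0])

```text
time: 35.95
ee_pos: [0.4361, 0.0081, 0.1567]
tool_rot: [[-0.959, -0.015, 0.284], [-0.014, 1.0, 0.004], [-0.284, -0.0, -0.959]]
wrist_force: [0.9, -0.2, -3.0]
width: 0.0239
grasp_force: 60.0
```

```bash
python3 st.py; python3 -c "
from pull import *
now()
p=snapshot('scene');np.savez('scene19.npz',**p)
W,C,U=cloud(p);r,g,b=C.T;v=np.array([.459,.462,.759])*.0032
k=(r<1.35*b)&(W[:,0]>.52)&(W[:,0]<.61)&(W[:,2]>.19)&(W[:,2]<.27)
for a in np.arange(0,.06,.005):
    q=W[k&(W[:,1]>=a)&(W[:,1]<a+.005)]
    if len(q): print('y%.4f'%(a+.0025),len(q),(np.median(q,0)-v*[1,0,1]).round(4),'x',np.percentile(q[:,0],[3,97]).round(4),'z',np.percentile(q[:,2],[3,97]).round(4))
"
```

```text
35.95 p [0.4361 0.0081 0.1567] tilt 16.49 yaw 0.83 j [-10.2  11.9   1.5 135.6   7.1  16.2  75.5] F [ 0.95 -0.23 -2.96] M [-0.01  0.59  0.01] w 0.0239 60.0
pin [0.5624 0.2351] rad 0.1666 angle-10.3deg 0.943 th if lead8 0.896 slope 51.49
y0.0025 1 [0.5454 0.0027 0.216 ] x [0.5469 0.5469] z [0.2185 0.2185]
y0.0075 5 [0.5477 0.0077 0.2211] x [0.5465 0.5527] z [0.22   0.2255]
y0.0125 2 [0.549  0.0136 0.2046] x [0.5468 0.5541] z [0.2028 0.2112]
y0.0225 3 [0.5498 0.0203 0.2168] x [0.5498 0.5533] z [0.2186 0.2198]
y0.0275 23 [0.5631 0.0287 0.226 ] x [0.5516 0.5849] z [0.2161 0.249 ]
y0.0325 62 [0.5704 0.0317 0.2347] x [0.5513 0.6026] z [0.2136 0.2498]
y0.0375 8 [0.5664 0.0377 0.2332] x [0.5638 0.5812] z [0.2321 0.2507]
y0.0425 5 [0.5676 0.0434 0.2326] x [0.5663 0.5703] z [0.2317 0.238 ]
y0.0475 7 [0.5655 0.0483 0.2321] x [0.5641 0.5738] z [0.2288 0.2412]
y0.0525 1 [0.5646 0.0509 0.234 ] x [0.5661 0.5661] z [0.2364 0.2364]
```

Call:
arm_command(offset=[[0,-0.1,0],[0,-0.15,0],[0,-0.15,0],[0,-0.15,0],[0,-0.15,0]], rot=[[0,0,0],[0,0,0],[0,0,0],[0,0,0],[0,0,0]], gripper=[0,0,0,0,0])

```text
time: 36.5
ee_pos: [0.436, -0.0099, 0.1563]
tool_rot: [[-0.959, -0.014, 0.283], [-0.014, 1.0, 0.004], [-0.283, -0.0, -0.959]]
wrist_force: [0.5, -0.3, -3.0]
width: 0.0236
grasp_force: 60.0
```

Call:
arm_command(offset=[[0,-0.2,0],[0,-0.2,0],[0,-0.2,0],[0,-0.3,0],[0,-0.4,0],[0,-0.4,0],[0,0,0]], rot=[[0,0,0],[0,0,0],[0,0,0],[0,0,0],[0,0,0],[0,0,0],[0,0,0]], gripper=[0,0,0,0,0,0,0])

```text
time: 37.2
ee_pos: [0.4366, -0.0533, 0.1564]
tool_rot: [[-0.959, -0.012, 0.284], [-0.012, 1.0, 0.003], [-0.284, -0.0, -0.959]]
wrist_force: [-0.0, 0.5, -3.8]
width: 0.0238
grasp_force: 60.0
```

```bash
python3 st.py; python3 bl.py 20|grep theta; python3 - <<'E'
from go import *
R=Rt(5,-.45);c=go([((.44,-.055,.22),Rt(12,0),4),((.45,-.052,.29),R,4)]);c=go([((.4565,.3764,.29),R,18)],c)
E
```

```text
37.2 p [ 0.4366 -0.0533  0.1564] tilt 16.47 yaw 0.71 j [  3.6  12.5  -3.  134.8   0.9  16.2  90.7] F [-0.02  0.5  -3.8 ] M [ 0.04  0.58 -0.02] w 0.0238 60.0
theta med 0.9
n 8 
offset [[-0.21, -0.02, -0.6], [-0.2, -0.03, -0.61], [-0.19, -0.02, -0.61], [-0.18, -0.03, -0.61], [-0.24, 0.03, -0.66], [-0.22, 0.03, -0.67], [-0.21, 0.03, -0.68], [-0.18, 0.04, -0.68]] 
rot [[0.01, 0.19, 0.03], [0.01, 0.18, 0.03], [0.0, 0.19, 0.03], [0.01, 0.18, 0.03], [0.0, 0.29, 0.02], [0.0, 0.29, 0.02], [0.01, 0.3, 0.02], [0.0, 0.29, 0.01]] 
gripper [0, 0, 0, 0, 0, 0, 0, 0]
n 18 
offset [[-0.01, 0.95, 0.0], [-0.01, 0.95, 0.0], [-0.01, 0.95, 0.0], [-0.01, 0.95, 0.0], [-0.01, 0.95, 0.0], [-0.01, 0.95, 0.0], [-0.01, 0.95, 0.0], [-0.01, 0.95, 0.0], [-0.0, 0.95, 0.0], [-0.01, 0.95, 0.0], [-0.0, 0.95, 0.0], [-0.01, 0.95, 0.0], [-0.0, 0.96, 0.0], [-0.01, 0.95, 0.0], [-0.0, 0.96, 0.0], [-0.01, 0.95, 0.0], [-0.0, 0.96, 0.0], [-0.01, 0.95, 0.01]] 
rot [[0.0, 0.0, 0.0], [0.0, 0.0, 0.0], [0.0, 0.0, 0.0], [0.0, 0.0, 0.0], [0.0, 0.0, 0.0], [0.0, 0.0, 0.0], [0.0, 0.0, 0.0], [0.0, 0.0, 0.0], [0.0, 0.0, 0.0], [0.0, 0.0, 0.0], [0.0, 0.0, 0.0], [0.0, 0.0, 0.0], [0.0, 0.0, 0.0], [0.0, 0.0, 0.0], [0.0, 0.0, 0.0], [0.0, 0.0, 0.0], [0.0, 0.0, 0.0], [0.0, 0.0, 0.0]] 
gripper [0, 0, 0, 0, 0, 0, 0, 0, 0, 0, 0, 0, 0, 0, 0, 0, 0, 0]
```

Call:
arm_command(offset=[[-0.21,0,-0.6],[-0.2,0,-0.61],[-0.19,0,-0.61],[-0.18,0,-0.61],[-0.24,0,-0.7],[-0.22,0,-0.7],[-0.21,0,-0.7],[-0.18,0,-0.7],[0,0,0]], rot=[[0,0.19,0.03],[0,0.18,0.03],[0,0.19,0.03],[0,0.18,0.03],[0,0.29,0.02],[0,0.29,0.02],[0,0.3,0.02],[0,0.29,0.01],[0,0,0]], gripper=[0,0,0,0,0,0,0,0,0])

```text
time: 38.15
ee_pos: [0.4513, -0.0516, 0.2946]
tool_rot: [[-0.996, 0.004, 0.091], [0.004, 1.0, 0.003], [-0.091, 0.004, -0.996]]
wrist_force: [0.8, -0.6, -4.1]
width: 0.0236
grasp_force: 60.0
```

Call:
arm_command(offset=[[-0.01,0.5,0],[-0.01,0.95,0],[-0.01,0.95,0],[-0.01,0.95,0],[-0.01,0.95,0],[-0.01,0.95,0],[-0.01,0.95,0],[-0.01,0.95,0],[0,0.95,0],[-0.01,0.95,0],[0,0.95,0],[-0.01,0.95,0],[0,0.95,0],[-0.01,0.95,0],[0,0.95,0],[-0.01,0.95,0],[0,0.95,0],[0,0.95,0],[0,0.5,0],[0,0,0]], rot=[[0,0,0],[0,0,0],[0,0,0],[0,0,0],[0,0,0],[0,0,0],[0,0,0],[0,0,0],[0,0,0],[0,0,0],[0,0,0],[0,0,0],[0,0,0],[0,0,0],[0,0,0],[0,0,0],[0,0,0],[0,0,0],[0,0,0],[0,0,0]], gripper=[0,0,0,0,0,0,0,0,0,0,0,0,0,0,0,0,0,0,0,0])

```text
time: 40.15
ee_pos: [0.4535, 0.3782, 0.2934]
tool_rot: [[-0.996, 0.002, 0.086], [0.002, 1.0, 0.004], [-0.086, 0.004, -0.996]]
wrist_force: [0.0, -0.5, -4.0]
width: 0.0239
grasp_force: 60.0
```

```bash
python3 st.py; python3 - <<'E'
from go import *
R=Rt(5,-.45);go([((.4565,.3764,.28),R,3)])
for n in ["top","scene"]:
    p=snapshot(n);np.savez(n+"21.npz",**p);W,C,U=cloud(p);r,g,b=C.T
    m=(W[:,0]>.48)&(W[:,0]<.64)&(W[:,1]>.33)&(W[:,1]<.42)&(W[:,2]>.2)&(W[:,2]<.36)&(r>1.6*b)&(r>60);Y=W[m]
    c=Y.mean(0);d=np.linalg.svd(Y-c)[2][0];d*=np.sign(d[0]);print(n,len(Y),"slope",np.degrees(np.arcsin(d[2])).round(2),"yaw",np.degrees(np.arctan2(d[1],d[0])).round(2),c.round(4))
E
```

```text
40.15 p [0.4535 0.3782 0.2934] tilt 4.94 yaw -0.11 j [-32.1  20.1 -18.1  98.9  11.3  59.   35.3] F [ 0.02 -0.55 -3.97] M [-0.05  0.27 -0.  ] w 0.0239 60.0
n 3 
offset [[-0.02, -0.02, 0.18], [-0.03, -0.03, 0.18], [-0.02, -0.02, 0.18]] 
rot [[0.02, -0.0, 0.02], [0.01, -0.01, 0.02], [0.02, -0.0, 0.01]] 
gripper [0, 0, 0]
top 357 slope 38.59 yaw -0.85 [0.5367 0.375  0.3008]
scene 94 slope 33.34 yaw -1.48 [0.5349 0.3804 0.2983]
```

```bash
python3 - <<'E'
from go import *
R=Rt(6.1,-.45);c=go([((.4553,.3764,.275),R,3)])
E
```

```text
n 3 
offset [[0.01, 0.01, 0.25], [0.01, 0.01, 0.25], [0.02, 0.01, 0.25]] 
rot [[0.01, -0.06, 0.01], [0.01, -0.06, 0.01], [0.01, -0.07, 0.01]] 
gripper [0, 0, 0]
```

Call:
arm_command(offset=[[0.01,0.01,0.25],[0.01,0.01,0.25],[0.02,0.01,0.25],[0,0,0],[0,0,0]], rot=[[0.01,-0.06,0.01],[0.01,-0.06,0.01],[0.01,-0.07,0.01],[0,0,0],[0,0,0]], gripper=[0,0,0,0,0])

```text
time: 40.75
ee_pos: [0.4553, 0.3772, 0.2757]
tool_rot: [[-0.994, 0.008, 0.107], [0.008, 1.0, -0.0], [-0.107, 0.001, -0.994]]
wrist_force: [-0.8, 0.5, -3.3]
width: 0.0234
grasp_force: 60.0
```

```bash
python3 - <<'E'
from go import *
R=Rt(6.1,-.45);print(observe()["ee_pos"]);c=go([((.4553,.3764,.275),R,1)]);c=go([((.4553,.3764,.192),R,5)],c)
p=snapshot("top");W,C,U=cloud(p);r,g,b=C.T
m=(W[:,0]>.48)&(W[:,0]<.64)&(W[:,1]>.33)&(W[:,1]<.42)&(W[:,2]>.2)&(W[:,2]<.36)&(r>1.6*b)&(r>60);Y=W[m]
c=Y.mean(0);d=np.linalg.svd(Y-c)[2][0];d*=np.sign(d[0]);print(len(Y),"slope",np.degrees(np.arcsin(d[2])).round(2),"yaw",np.degrees(np.arctan2(d[1],d[0])).round(2),c.round(4))
E
```

```text
[0.45529974 0.37716765 0.27567656]
n 1 
offset [[0.0, -0.03, 0.03]] 
rot [[0.01, 0.01, -0.0]] 
gripper [0]
n 5 
offset [[0.07, -0.0, 0.66], [0.07, -0.0, 0.66], [0.07, -0.0, 0.66], [0.07, -0.0, 0.66], [0.07, -0.0, 0.66]] 
rot [[-0.0, -0.0, -0.0], [-0.0, -0.0, -0.0], [-0.0, -0.0, -0.0], [-0.0, -0.0, -0.0], [-0.0, -0.0, -0.0]] 
gripper [0, 0, 0, 0, 0]
344 slope 38.76 yaw 0.7 [0.5382 0.3734 0.2848]
```

Call:
arm_command(offset=[[0,-0.03,0.03],[0.07,0,0.66],[0.07,0,0.66],[0.07,0,0.66],[0.07,0,0.66],[0.07,0,0.6],[0,0,0]], rot=[[0.01,0.01,0],[0,0,0],[0,0,0],[0,0,0],[0,0,0],[0,0,0],[0,0,0]], gripper=[0,0,0,0,0,0,0])

```text
time: 41.5
ee_pos: [0.4547, 0.3758, 0.1918]
tool_rot: [[-0.995, 0.008, 0.104], [0.008, 1.0, -0.003], [-0.104, -0.002, -0.995]]
wrist_force: [-0.3, 0.1, -3.4]
width: 0.0234
grasp_force: 60.0
```

```bash
python3 st.py; python3 - <<'E'
from go import *
R=Rt(6.1,-.45);go([((.4553,.3764,.166),R,5)])
E
```

```text
41.5 p [0.4547 0.3758 0.1918] tilt 5.94 yaw -0.48 j [-33.9  26.1 -16.3 105.3  16.1  46.8  30.4] F [-0.3   0.13 -3.39] M [ 0.07  0.33 -0.04] w 0.0234 60.0
n 5 
offset [[0.02, 0.01, 0.21], [0.02, 0.0, 0.21], [0.01, 0.0, 0.2], [0.02, 0.01, 0.21], [0.01, 0.0, 0.2]] 
rot [[-0.0, -0.01, -0.0], [-0.01, -0.0, -0.0], [-0.0, -0.01, -0.0], [-0.01, -0.0, -0.0], [-0.0, -0.01, -0.0]] 
gripper [0, 0, 0, 0, 0]
```

Call:
arm_command(offset=[[0.02,0.01,0.21],[0.02,0,0.21],[0.01,0,0.2],[0.02,0.01,0.2],[0.01,0,0.17],[0,0,0]], rot=[[0,-0.01,0],[-0.01,0,0],[0,-0.01,0],[-0.01,0,0],[0,0,0],[0,0,0]], gripper=[0,0,0,0,0,0])

```text
time: 42.1
ee_pos: [0.4558, 0.3769, 0.1682]
tool_rot: [[-0.994, 0.008, 0.107], [0.008, 1.0, 0.001], [-0.107, 0.002, -0.994]]
wrist_force: [0.1, -0.6, -3.2]
width: 0.0236
grasp_force: 60.0
```

```bash
python3 st.py; cat > seat.py <<'E'
from h import *
for i in "15":
    p=dict(np.load("scene1.npz")) if i=="1" else snapshot("scene")
    W,C,U=cloud(p);r,g,b=C.T
    m=(W[:,0]>.5)&(W[:,0]<.62)&(W[:,1]>.33)&(W[:,1]<.43)&(W[:,2]>.13)&(W[:,2]<.24)
    for nm,k in(("yel",m&(r>1.6*b)&(r>60)),("hook",m&(W[:,2]>.195)&(r<1.4*b))):
        Q=W[k];print(i,nm,len(Q),Q.mean(0).round(4),np.percentile(Q,97,axis=0).round(4))
E
python3 seat.py
```

```text
42.1 p [0.4558 0.3769 0.1682] tilt 6.17 yaw -0.47 j [-34.5  27.9 -15.7 106.3  17.2  43.8  29.3] F [ 0.14 -0.65 -3.18] M [0.02 0.32 0.  ] w 0.0236 60.0
1 yel 73 [0.539  0.3792 0.1725] [0.5623 0.3842 0.1944]
1 hook 135 [0.5905 0.3863 0.2118] [0.6055 0.412  0.2226]
5 yel 80 [0.5382 0.3792 0.1749] [0.562  0.3846 0.1983]
5 hook 136 [0.5894 0.3871 0.2155] [0.605  0.413  0.2271]
```

Call:
arm_command(offset=[[0.01,0,0.05],[0.01,0,0.05],[0,0,0]], rot=[[0,0,0],[0,0,0],[0,0,0]], gripper=[0,0,0])

```text
time: 42.45
ee_pos: [0.4558, 0.3774, 0.1669]
tool_rot: [[-0.994, 0.008, 0.109], [0.008, 1.0, 0.002], [-0.109, 0.003, -0.994]]
wrist_force: [-1.4, -1.8, 2.0]
width: 0.024
grasp_force: 60.0
```

Call:
arm_command(offset=[[0,0,0],[0,0,0],[0,0,0],[0,0,0],[0,0,0],[0,0,0]], rot=[[0,0,0],[0,0,0],[0,0,0],[0,0,0],[0,0,0],[0,0,0]], gripper=[0.3,0.35,0.5,0.75,0.75,0.75])

```text
time: 43.05
ee_pos: [0.4558, 0.3772, 0.1663]
tool_rot: [[-0.994, 0.008, 0.108], [0.008, 1.0, 0.001], [-0.108, 0.002, -0.994]]
wrist_force: [-0.4, -0.3, -0.6]
width: 0.0593
grasp_force: 0.0
```

```bash
python3 st.py; python3 seat.py|tail -2
```

```text
43.05 p [0.4558 0.3772 0.1663] tilt 6.21 yaw -0.46 j [-34.5  28.  -15.6 106.4  17.3  43.5  29.1] F [-0.39 -0.26 -0.59] M [ 0.05  0.15 -0.01] w 0.0593 0.0
5 yel 72 [0.5386 0.3797 0.1724] [0.5621 0.3847 0.1925]
5 hook 137 [0.5899 0.3876 0.2114] [0.6061 0.413  0.2224]
```

Seated. Open fully and rise clear.

Call:
arm_command(offset=[[0,0,0],[0,0,0],[0,0,-0.2],[0,0,-0.6],[0,0,-0.9],[0,0,-0.9],[0,0,-0.9],[0,0,-0.9],[0.5,0,-0.9],[0.9,0,-0.5],[0.9,0,0],[0,0,0],[0,0,0]], rot=[[0,0,0],[0,0,0],[0,0,0],[0,0,0],[0,0,0],[0,0,0],[0,0,0],[0,0,0],[0,0,0],[0,0,0],[0,0,0],[0,0,0],[0,0,0]], gripper=[0.9,0.9,0.9,0.9,0.9,0.9,0.9,0.9,0.9,0.9,0.9,0.9,0.9])

```text
time: 44.4
ee_pos: [0.3829, 0.3775, 0.3054]
tool_rot: [[-0.994, 0.007, 0.11], [0.008, 1.0, 0.002], [-0.11, 0.003, -0.994]]
wrist_force: [-0.1, -0.8, -0.5]
width: 0.0785
grasp_force: 0.0
```

```bash
python3 seat.py; python3 bl.py 22|grep theta; python3 - <<'E'
from h import *
p=snapshot("top");a=dict(np.load("top1.npz"))
W,C,U=cloud(p);r,g,b=C.T
for nm,P in (("old",a),("new",p)):
    W,C,U=cloud(P);r,g,b=C.T;m=(W[:,0]>.48)&(W[:,0]<.62)&(W[:,1]>.33)&(W[:,1]<.42)&(W[:,2]>.1)&(r>1.6*b)&(r>60);Y=W[m];c=Y.mean(0);d=np.linalg.svd(Y-c)[2][0];print(nm,len(Y),c.round(4),d.round(3))
A=np.hstack([a["img"][:,90:490],p["img"][:,90:490]])[:,:,::-1];cv2.imwrite("pics/fin.png",A)
E
```

```text
1 yel 73 [0.539  0.3792 0.1725] [0.5623 0.3842 0.1944]
1 hook 135 [0.5905 0.3863 0.2118] [0.6055 0.412  0.2226]
5 yel 74 [0.5393 0.3801 0.1733] [0.5646 0.3852 0.1953]
5 hook 138 [0.5899 0.3875 0.2116] [0.6057 0.4139 0.2222]
theta med 0.893
old 260 [0.5391 0.374  0.1734] [-0.766  0.02  -0.642]
new 259 [0.5388 0.3745 0.1737] [-0.769  0.015 -0.64 ]
```

View pics/fin.png

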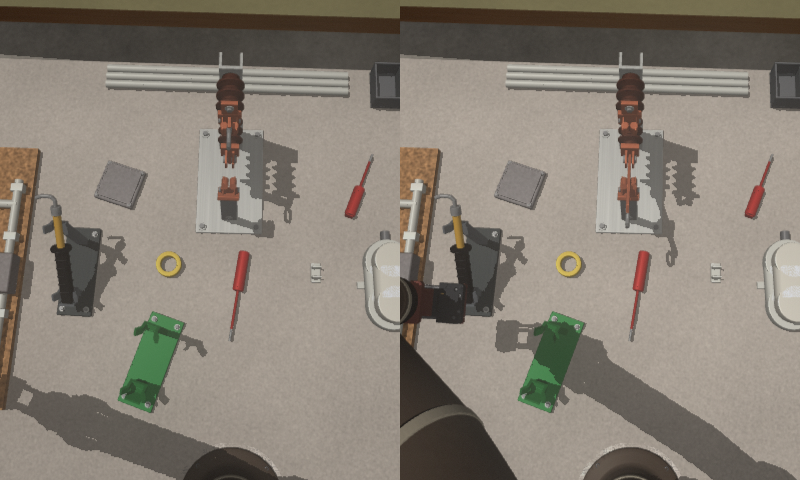

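```bash
python3 - <<'E'
from h import *
from scipy.optimize import least_squares
def fit(p,v,c0,y0):
    W,C,U=cloud(p);r,g,b=C.T;Q=W-np.array(v)*.0032
    k=(r<1.3*b)&(np.hypot(Q[:,0]-c0[0],Q[:,2]-c0[1])<.024)&(abs(W[:,1]-y0)<.0065);Q=Q[k]
    return least_squares(lambda q:np.hypot(Q[:,0]-q[0],Q[:,2]-q[1])-.016,c0,loss="soft_l1",f_scale=.002).x,k.sum()
for n,y0,v in(("scene",.0325,[.459,.462,.759]),("top",.0295,[-.22,0,.975])):
    a,na=fit(dict(np.load(n+"1.npz")),v,[.686,.325],y0);b,nb=fit(snapshot(n),v,[.5625,.231],y0)
    ch=np.hypot(*(b-a));print(n,a.round(4),b.round(4),na,nb,"chord",ch.round(4),"theta",(2*np.arcsin(ch/2/.1677)).round(3),"dir",(2*(np.arctan2(a[1]-b[1],a[0]-b[0])-np.radians(10.3))).round(3))
E
```

```text
scene [0.6857 0.3248] [0.5653 0.2308] 114 79 chord 0.1528 theta 0.946 dir 0.967
top [0.6862 0.3262] [0.5659 0.2314] 98 77 chord 0.1532 theta 0.949 dir 0.975
```

```bash
python3 -c "
from workcell import *
print(job_done())"
```

```text
the job is handed in; nothing more can be done
None
```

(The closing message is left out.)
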